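Stage a carved frieze for glue-up

TASK

Get the parts of the carved frieze ready for gluing: slide the jig's hold-down rail fully open by its red knob, seat every relief tile flat in a pocket of its own (rosette up, tongue in the notch), then slide the rail fully closed over them. Tip every column up over its dark foot, never lifting it clear of the board, and leave it standing upright on that foot with the foot up against the cleat, before or after the jig work. Leave the other things on the bench alone.

Things in the scene. Friction and masses are not known exactly. Their poses are not given: they have to be found in the camera images.
- jig: carving jig, a fixed blue block 260 (y) mm, x -60 to +78, 20 high; origin on the bench under the middle of the middle pocket, z up. Three pockets along y, pitch 78: each 64 (x) by 50 (y), 8 deep (floor 12 above the bench), with a notch 20 wide, 12 long amid its -x end. Dark cheeks 20 high stand on its top along both y ends (outer 14 mm, x +24 to +78)
- pocket0 (a point): centre of the floor of pocket 0 (the 64 x 50 mm part, without the notch), axes as the jig's; 8 mm below the jig's top
- pocket1 (a point): centre of the floor of pocket 1 (the 64 x 50 mm part, without the notch), axes as the jig's; 8 mm below the jig's top
- pocket2 (a point): centre of the floor of pocket 2 (the 64 x 50 mm part, without the notch), axes as the jig's; 8 mm below the jig's top
- rail (a joint): slide of the steel hold-down rail spanning the jig along y, in m: 0 = closed, over the +x 16 mm of the pockets; grows as it slides to the jig's +x; 0.040 = fully open, clear of the pockets. Bar 16 wide, from 40 to 50 mm above the bench. Stays where left, friction 2 N. Starts closed or up to 12 mm open
- rail_knob (a point): centre of the red square knob in the middle of the rail: 20 x 20 mm, 28 mm tall, its top 88 mm above the bench and this point 12 mm below that (76 mm above the bench). Axes as the jig's; it moves with the rail
- tile0: relief tile of pale wood, 60 (x) by 46 (y) by 24 mm thick, with a rosette on top (2 mm high) and a tongue 16 mm wide that sticks out 12 mm in the middle of its -x end. Origin at the centre of the underside of the 60 x 46 part, z up through the rosette. 70 g. In a pocket it stands 16 mm proud of the jig. May be absent
- tile1: relief tile of pale wood, 60 (x) by 46 (y) by 24 mm thick, with a rosette on top (2 mm high) and a tongue 16 mm wide that sticks out 12 mm in the middle of its -x end. Origin at the centre of the underside of the 60 x 46 part, z up through the rosette. 70 g. In a pocket it stands 16 mm proud of the jig. May be absent
- tile2: relief tile of pale wood, 60 (x) by 46 (y) by 24 mm thick, with a rosette on top (2 mm high) and a tongue 16 mm wide that sticks out 12 mm in the middle of its -x end. Origin at the centre of the underside of the 60 x 46 part, z up through the rosette. 70 g. In a pocket it stands 16 mm proud of the jig. May be absent
- board: fixed glue-up board, 310 (x) by 340 (y) by 12 mm thick, origin on the bench under its centre, z up. A dark cleat, 20 mm wide and 12 mm high above the board, runs along its -x edge
- cleat (a point): middle of the cleat's upright face where it meets the board's top (12 mm above the bench); axes as the board's: x points away from the cleat over the board, y along the cleat, z up. The columns lie in front of it, +x side, feet towards it
- column0: wooden column, 185 mm long overall, square in section: dark foot plate 46 x 46 x 14 mm, pale shaft 28 x 28 mm (from 14 to 154 mm), pale cap plate 46 x 46 x 12 mm (154 to 166 mm), ball on top. Origin at the centre of the foot's underside; x runs from there along the axis to the ball; y, z square to the side faces. Lying, its axis is 23 mm above the board. 160 g. May be absent
- column1: wooden column, 185 mm long overall, square in section: dark foot plate 46 x 46 x 14 mm, pale shaft 28 x 28 mm (from 14 to 154 mm), pale cap plate 46 x 46 x 12 mm (154 to 166 mm), ball on top. Origin at the centre of the foot's underside; x runs from there along the axis to the ball; y, z square to the side faces. Lying, its axis is 23 mm above the board. 160 g. May be absent
- column2: wooden column, 185 mm long overall, square in section: dark foot plate 46 x 46 x 14 mm, pale shaft 28 x 28 mm (from 14 to 154 mm), pale cap plate 46 x 46 x 12 mm (154 to 166 mm), ball on top. Origin at the centre of the foot's underside; x runs from there along the axis to the ball; y, z square to the side faces. Lying, its axis is 23 mm above the board. 160 g. May be absent
- mallet: bystander, leave alone: carver's mallet standing on its head, 84 wide, 240 tall mm; origin at the middle of its underside
- glue: bystander, leave alone: glue bottle, 56 across, 150 tall mm; origin at the middle of its underside
- sanding_block: bystander, leave alone: cork block 100 x 60 x 35 mm; origin at the middle of its underside
- offcut: bystander, leave alone: pale wood offcut 90 x 50 x 28 mm; origin at the middle of its underside
- chisel: bystander, leave alone: chisel lying down, 245 long, wooden handle mm; origin at the middle of its underside
- brush_jar: bystander, leave alone: blue cup, 80 across, 100 tall mm; origin at the middle of its underside
- maquette: bystander, leave alone: small carved wooden figure with a tall hat, 100 across, 167 tall mm; origin at the middle of its underside
Mind the look-alikes: they are no part of the job. Leave any pink look-alike of the column2 alone.

How it is judged (in metres and radians):
On the way, in this order (a step that is already met when the one before it is completed fails the run):
1. the rail has been slid fully open (value of joint rail above 0.036 m), for 0.2 s.
2. every tile lies seated in a pocket, the rail open (((horizontal distance between tile0 and pocket0 below 0.005 m and z of tile0 in the frame of pocket0 between -0.004 and 0.003 m and angle between the x axis of tile0 and the x axis of pocket0, either way round below 0.1 rad and angle between tile0's own z axis and vertical below 0.05 rad) or (horizontal distance between tile0 and pocket1 below 0.005 m and z of tile0 in the frame of pocket1 between -0.004 and 0.003 m and angle between the x axis of tile0 and the x axis of pocket1, either way round below 0.1 rad and angle between tile0's own z axis and vertical below 0.05 rad) or (horizontal distance between tile0 and pocket2 below 0.005 m and z of tile0 in the frame of pocket2 between -0.004 and 0.003 m and angle between the x axis of tile0 and the x axis of pocket2, either way round below 0.1 rad and angle between tile0's own z axis and vertical below 0.05 rad)) and ((horizontal distance between tile1 and pocket0 below 0.005 m and z of tile1 in the frame of pocket0 between -0.004 and 0.003 m and angle between the x axis of tile1 and the x axis of pocket0, either way round below 0.1 rad and angle between tile1's own z axis and vertical below 0.05 rad) or (horizontal distance between tile1 and pocket1 below 0.005 m and z of tile1 in the frame of pocket1 between -0.004 and 0.003 m and angle between the x axis of tile1 and the x axis of pocket1, either way round below 0.1 rad and angle between tile1's own z axis and vertical below 0.05 rad) or (horizontal distance between tile1 and pocket2 below 0.005 m and z of tile1 in the frame of pocket2 between -0.004 and 0.003 m and angle between the x axis of tile1 and the x axis of pocket2, either way round below 0.1 rad and angle between tile1's own z axis and vertical below 0.05 rad)) and ((horizontal distance between tile2 and pocket0 below 0.005 m and z of tile2 in the frame of pocket0 between -0.004 and 0.003 m and angle between the x axis of tile2 and the x axis of pocket0, either way round below 0.1 rad and angle between tile2's own z axis and vertical below 0.05 rad) or (horizontal distance between tile2 and pocket1 below 0.005 m and z of tile2 in the frame of pocket1 between -0.004 and 0.003 m and angle between the x axis of tile2 and the x axis of pocket1, either way round below 0.1 rad and angle between tile2's own z axis and vertical below 0.05 rad) or (horizontal distance between tile2 and pocket2 below 0.005 m and z of tile2 in the frame of pocket2 between -0.004 and 0.003 m and angle between the x axis of tile2 and the x axis of pocket2, either way round below 0.1 rad and angle between tile2's own z axis and vertical below 0.05 rad)) and value of joint rail above 0.03 m), for 0.2 s.
3. the rail has been slid closed (value of joint rail below 0.004 m), for 0.2 s.
At the end, for the whole second after the job is handed in: Every tile lies flat in a pocket (within 5 mm of centre, 3 mm of the floor, 0.1 rad), the rail is closed (under 4 mm), every column stands at rest on its foot on the board, upright within 0.06 rad, foot centre 16 to 36 mm from the cleat face (((horizontal distance between tile0 and pocket0 below 0.005 m and z of tile0 in the frame of pocket0 between -0.004 and 0.003 m and angle between the x axis of tile0 and the x axis of pocket0, either way round below 0.1 rad and angle between tile0's own z axis and vertical below 0.05 rad) or (horizontal distance between tile0 and pocket1 below 0.005 m and z of tile0 in the frame of pocket1 between -0.004 and 0.003 m and angle between the x axis of tile0 and the x axis of pocket1, either way round below 0.1 rad and angle between tile0's own z axis and vertical below 0.05 rad) or (horizontal distance between tile0 and pocket2 below 0.005 m and z of tile0 in the frame of pocket2 between -0.004 and 0.003 m and angle between the x axis of tile0 and the x axis of pocket2, either way round below 0.1 rad and angle between tile0's own z axis and vertical below 0.05 rad)) and ((horizontal distance between tile1 and pocket0 below 0.005 m and z of tile1 in the frame of pocket0 between -0.004 and 0.003 m and angle between the x axis of tile1 and the x axis of pocket0, either way round below 0.1 rad and angle between tile1's own z axis and vertical below 0.05 rad) or (horizontal distance between tile1 and pocket1 below 0.005 m and z of tile1 in the frame of pocket1 between -0.004 and 0.003 m and angle between the x axis of tile1 and the x axis of pocket1, either way round below 0.1 rad and angle between tile1's own z axis and vertical below 0.05 rad) or (horizontal distance between tile1 and pocket2 below 0.005 m and z of tile1 in the frame of pocket2 between -0.004 and 0.003 m and angle between the x axis of tile1 and the x axis of pocket2, either way round below 0.1 rad and angle between tile1's own z axis and vertical below 0.05 rad)) and ((horizontal distance between tile2 and pocket0 below 0.005 m and z of tile2 in the frame of pocket0 between -0.004 and 0.003 m and angle between the x axis of tile2 and the x axis of pocket0, either way round below 0.1 rad and angle between tile2's own z axis and vertical below 0.05 rad) or (horizontal distance between tile2 and pocket1 below 0.005 m and z of tile2 in the frame of pocket1 between -0.004 and 0.003 m and angle between the x axis of tile2 and the x axis of pocket1, either way round below 0.1 rad and angle between tile2's own z axis and vertical below 0.05 rad) or (horizontal distance between tile2 and pocket2 below 0.005 m and z of tile2 in the frame of pocket2 between -0.004 and 0.003 m and angle between the x axis of tile2 and the x axis of pocket2, either way round below 0.1 rad and angle between tile2's own z axis and vertical below 0.05 rad)) and value of joint rail below 0.004 m and angle between each of column0, column1, column2's own x axis and vertical below 0.06 rad and x of column0 in the frame of cleat between 0.016 and 0.036 m and y of column0 in the frame of cleat between -0.17 and 0.17 m and z of column0 in the frame of cleat between -0.006 and 0.006 m and linear speed of each of column0, column1, column2 below 0.03 m/s and x of column1 in the frame of cleat between 0.016 and 0.036 m and y of column1 in the frame of cleat between -0.17 and 0.17 m and z of column1 in the frame of cleat between -0.006 and 0.006 m and x of column2 in the frame of cleat between 0.016 and 0.036 m and y of column2 in the frame of cleat between -0.17 and 0.17 m and z of column2 in the frame of cleat between -0.006 and 0.006 m); the robot touches nothing.
It fails at once if a column's foot is lifted clear of the board (centre of the foot's underside more than 60 mm above the board's top) (z of any of column0, column1, column2 in the frame of cleat above 0.06 m).
It fails at once if a bystander is moved by more than 4 cm (distance of any of mallet, glue, sanding_block, offcut, chisel, brush_jar, maquette from where it was at the start of the episode above 0.04 m).
Of tile0, tile1, tile2 only 2 to 3 are there at a start; the rules pass over those that are not, and their reading is None.
Of column0, column1, column2 only 2 to 3 are there at a start; the rules pass over those that are not, and their reading is None.
At some moment in a run one of tile0, tile1, tile2 may be knocked a few centimetres aside while the robot is not near it.
Once in a run the grip may slacken for a moment while it holds something.
It also fails if it takes over 210 s, if anything falls off the work surface, if the arm or the gripper's body presses on something with over 40 N, if the wrist force passes 120 N, or if a joint passes its speed limit or range.

ROBOT

A 6-joint arm with a two-finger parallel gripper is mounted at the origin on the work surface. World frame = base frame: x ahead of the robot, y to its left, z up, the work surface at z = 0. Lengths are in mm, angles in rad, forces in N, time in s.
With the tool pointing down it reaches from about 375 to 925 mm from the base axis. Payload 5.7 kg.
Tool frame: the origin (TCP) lies at the very end of the fingers, on their centre line; the grasp point (between the pads) lies 19 mm behind it; x points along the fingers, y is the direction in which the jaws open and shut, and the axes are right-handed (so a half turn about x gives the same grasp; the last joint's range is limited). The gripper opens to 88 mm and grips with 3 to 60 N. Pads are 20 mm wide; open, the fingers measure 115 mm over their backs; the gripper's body (75 mm by 178 mm) begins 61 mm behind the grasp point.
Start: joints at [1.08, 0.359, 1.51, -0, 1.272, -0.115], TCP at [220.2, 558.099, 222.623] pointing down, gripper open.
Joint ranges: [-2.97, 2.97], [-1.01, 2.36], [0.21, 2.38], [-0.96, 4.11], [0.2, 2.71], [-2.98, 2.98]. Speed limits (rad/s): [2.39, 2.39, 3.14, 3.14, 3.14, 3.14].

INTERFACE

Orientations are given as a rotation vector (axis times angle).
In Python, from station import get_obs, camera, get_calibration, sign_off gives the robot as it stands.
- The arm moves only by the tool arm_command, never from a script. Its argument "plan" is one flat list of numbers, 7 for each row, row after row: the shift along the tool's x, y, z in mm, then the turn, a rotation vector about the tool's x, y, z in rad, then the opening, from 0 (shut) to 1 (fully open). A call has 1 to 5 rows; each row is the pose to reach, as a shift and turn from the pose commanded when the call began, along the tool's axes at that moment; what a row does not reach only later rows make up. A row lasts 1/8 s, in which the tool goes at most 62.5 mm and 10.7 degrees, less where a joint would pass 70% of its speed; a pose out of reach is approached as far as the arm can. A call with a gripper value outside its range is refused whole. The fingers move at their own pace and stop on an object; "force" is the grip in N (left out, the last holds). Time passes only in rows, so rows that repeat a pose let the fingers close. It gives the time, the measured TCP pose, the force and the opening at its end, in the units of the state.
- get_obs(): the state, without advancing time (a new reading comes with each control period).
- camera(name): name is "side" or "top"; returns the picture (420x560x3 uint8, red, green, blue); there is no depth.
- get_calibration(name): a dict with "fx", "fy", "cx", "cy" (pixels), "rvec" (rotation vector, rad) and "tvec" (3), from world to camera coordinates, as OpenCV has them. Camera axes: x right, y down, z forward; pixel columns grow to the right and rows downward; lengths in mm; the calibration is good to about 2 mm. A picture is of the moment at which its call begins. get_calibration takes no time and is no camera call.
- sign_off(): hands the job in, once; it reports no verdict.
The state is a dict: "time_s": time; "joint_pos": joint angles; "joint_velocities": joint speeds; "effort": joint torques, N m; "position": TCP position; "tool_rot": TCP orientation; "contact_force": force on the tool from outside, world axes, zero at the start; "wrist_torque": the same for the moment, N m; "grip_width": finger opening in mm.
Only numpy, scipy, OpenCV 4.12 (cv2) and the standard library are available. Lean on these libraries where they do the work, as an engineer would, in place of code of your own. Each camera call takes 0.05 s, during which the arm holds its last target. There are 200 camera calls.

## Working session

There is one attempt and no reset: what is moved stays moved. The work goes in short steps, Python scripts to look and compute and a tool call to move; the robot and the scene stay as the last step left them, time stands still between calls to the robot, and variables do not carry over. Pictures are saved under pics/ and viewed, about 12 in all and at most 16, crops included, and the job is handed in when it is done.

Besides the shell and the picture viewer there is one more tool, called by a JSON object that holds its "op" and its "data", one argument or row to a line. arm_command: Moves the arm, as the interface text tells. Its arguments: {"type":"object","properties":{"plan":{"type":"array"},"force":{"type":"number"}},"required":["plan"]}

```bash
mkdir -p pics; ls
cat > h.py <<'E'
import sys
sys.path.insert(0,'.')
import numpy as np, cv2
from station import *
from scipy.spatial.transform import Rotation as R
def cal(n):
    c=get_calibration(n); return np.array([[c['fx'],0,c['cx']],[0,c['fy'],c['cy']],[0,0,1.]]),np.array(c['rvec'],float),np.array(c['tvec'],float)
def proj(n,P):
    K,r,t=cal(n); return cv2.projectPoints(np.array(P,float).reshape(-1,1,3),r,t,K,None)[0].reshape(-1,2)
def unp(n,uv,z):
    K,r,t=cal(n); Rm=R.from_rotvec(r).as_matrix(); C=-Rm.T@t
    out=[]
    for u,v in np.array(uv,float).reshape(-1,2):
        d=Rm.T@np.linalg.inv(K)@[u,v,1]; out.append(C+d*(z-C[2])/d[2])
    return np.array(out)
def save(n,f,box=None,s=1):
    im=camera(n)
    if box: im=im[box[1]:box[3],box[0]:box[2]]
    cv2.imwrite('pics/'+f,cv2.resize(im[:,:,::-1],None,fx=s,fy=s,interpolation=cv2.INTER_CUBIC))
def tgt(p,rot):  # delta from current measured pose to target: shift in tool axes, turn rotvec
    o=get_obs(); Rc=R.from_rotvec(o['tool_rot']); 
    return Rc.inv().apply(np.array(p)-o['position']).round(1),(Rc.inv()*rot).as_rotvec().round(3)
E
python3 - <<'E'
from h import *
o=get_obs();print(o); print(R.from_rotvec(o['tool_rot']).as_matrix().round(3))
for n in ('top','side'):
    K,r,t=cal(n);print(n,K.round(1).tolist(),(-R.from_rotvec(r).as_matrix().T@t).round(0)); save(n,n+'0.png',s=1.4)
E
```

```text
pics
{'time_s': 0.0, 'joint_pos': array([ 1.07988836e+00,  3.59518575e-01,  1.51139448e+00, -2.57000828e-05,
        1.27247473e+00, -1.15103319e-01]), 'joint_velocities': array([-2.35834099e-03, -4.31794894e-04,  1.38308888e-03, -2.05435391e-04,
       -4.95632980e-05,  1.54353158e-03]), 'effort': array([ 5.74763417e-04, -5.15391254e+01, -2.70722651e+01,  6.74937805e-02,
        3.51561152e-02, -1.45507820e-04]), 'position': array([219.91551521, 557.53141804, 221.81593878]), 'tool_rot': array([ 0.29349865,  1.55112656, -0.29621475]), 'contact_force': array([-0.7420364 ,  0.86224796, -0.09009559]), 'wrist_torque': array([ 0.01228715,  0.01165633, -0.02650286]), 'grip_width': 87.75404722435054}
[[-0.001  0.367  0.93 ]
 [-0.002  0.93  -0.367]
 [-1.    -0.002 -0.   ]]
top [[425.9, 0.0, 280.3], [0.0, 425.9, 216.6], [0.0, 0.0, 1.0]] [ 502.  139. 1092.]
side [[411.0, 0.0, 280.7], [0.0, 411.0, 209.6], [0.0, 0.0, 1.0]] [ 345. -756.  692.]
```

View pics/top0.png

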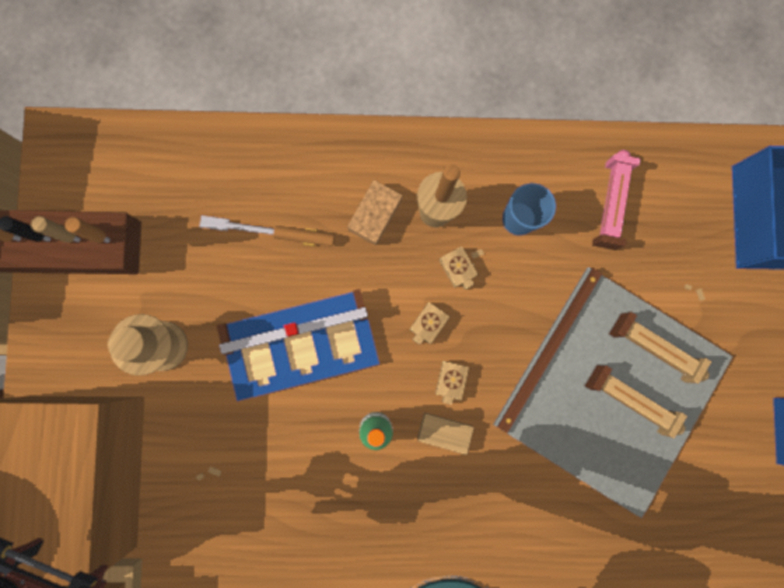

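View pics/side0.png

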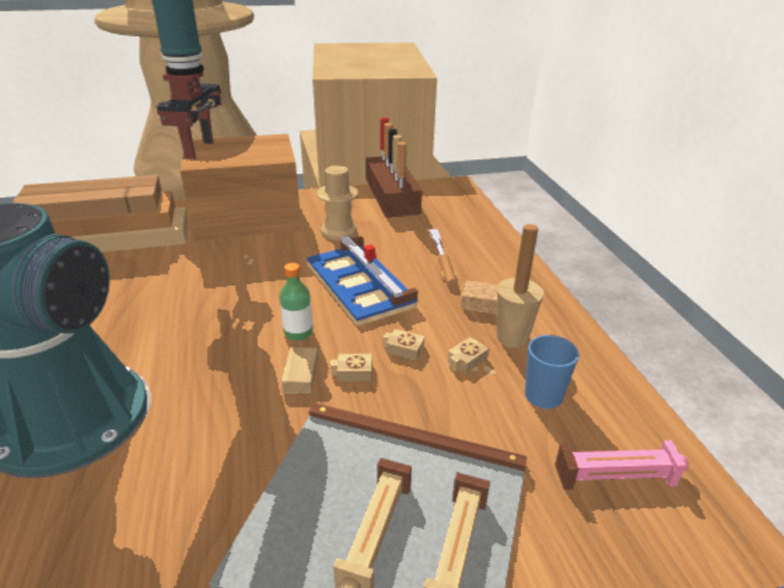

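Top view (1.4x): the jig is at about (300,345), with its red knob at (291,329). The tiles are at (459,267), (430,322) and (452,381), all rosette up. The columns are at (660,347) and (637,400), with the cleat on their left. Look-alikes are the offcut at (447,433), the pink column at (618,200), the maquette at (147,345) and the mallet at (442,197). The pale shapes inside the jig are its empty pockets. Next I'll take closer crops.

Run:
```python
from h import *
save('top','jigtiles.png',(150,165,350,315),4)
save('top','cols.png',(345,180,545,330),4)
```

```text
(no output)
```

View pics/jigtiles.png

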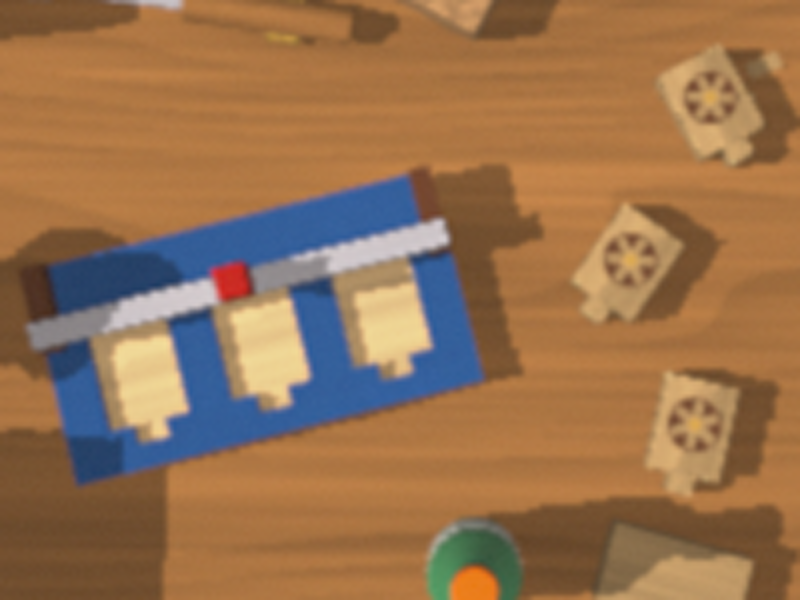

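View pics/cols.png

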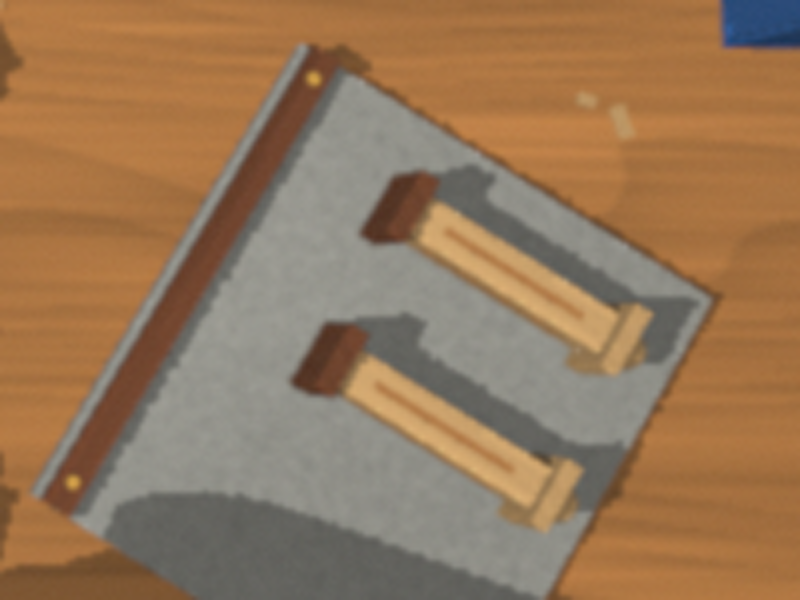

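The upper crop shows three rosette-up tiles, with tongues pointing down in the image and rosettes at crop (709,97), (630,260) and (694,425). The jig pockets are empty and the knob is at (231,281). The lower crop shows two columns whose dark feet point towards the cleat but stand about 60 mm short of it. I'll fit poses to these points next.

```bash
cat > fit.py <<'E'
from h import *
from scipy.optimize import least_squares
def fit(n,L,px,g):
    L=np.array(L,float)
    def W(q):
        return np.c_[q[0]+np.cos(q[2])*L[:,0]-np.sin(q[2])*L[:,1],q[1]+np.sin(q[2])*L[:,0]+np.cos(q[2])*L[:,1],L[:,2]]
    f=lambda q:(proj(n,W(q))-px).ravel()
    s=least_squares(f,g,x_scale=[100,100,1],loss='soft_l1'); return s.x,f(s.x).reshape(-1,2)
E
python3 - <<'E'
from fit import *
A=lambda p:(np.array(p)+.5)/4-.5+[150,165]
B=lambda p:(np.array(p)+.5)/4-.5+[345,180]
P={}
def go(k,L,px,g):
    q,r=fit('top',L,px,g); P[k]=q.round(4).tolist(); print(k,q.round(3),'res px',np.abs(r).max(1).round(2))
go('jig',[(-60,-130,20),(-60,130,20),(78,116,20),(78,-116,20),(-44,0,20),(-44,78,20),(-44,-78,20)],A([(484,381),(78,485),(48,268),(410,176),(275,406),(154,438),(398,374)]),[500,350,.2])
q=P['jig'];k=unp('top',[A((231,281))],88)[0];print('knob',k, R.from_euler('z',-q[2]).apply(k-[q[0],q[1],0]))
for n,c,t,yaw in(('tA',(709,97),(738,157),.3),('tB',(630,260),(593,316),-.4),('tC',(694,425),(681,490),-.2)):
    go(n,[(0,0,26),(-42,0,22)],A([c,t]),[500,0,yaw])
go('board',[(155,-170,12),(-155,-170,12),(-155,170,12),(-135,-170,24),(-135,170,24)],B([(715,296),(303,45),(35,495),(340,70),(75,515)]),[500,-100,-2.6])
for n,p in(('c0',[(438,178),(412,243),(632,304),(652,310),(618,375),(598,370)]),('c1',[(368,330),(338,392),(563,458),(584,466),(547,530),(527,520)])):
    go(n,[(14,-23,58),(14,23,58),(154,-23,58),(166,-23,58),(166,23,58),(154,23,58)],B(p),[500,-150,-2.1])
b=P['board']
for n in('c0','c1'):
    q=P[n];print(n,'in cleat',(R.from_euler('z',-b[2]).apply([q[0]-b[0],q[1]-b[1],0])+[135,0,0]).round(1),q[2]-b[2])
import json;json.dump(P,open('P.json','w'))
E
```

```text
jig [5.18509e+02 2.70997e+02 2.65000e-01] res px [0.23 0.25 0.9  0.66 0.41 0.35 0.53]
knob [551.20438419 280.08727951  88.        ] [33.93491935  0.20634295 88.        ]
tA [ 6.75182e+02 -1.00100e+01  4.71000e-01] res px [0.03 0.03]
tB [570.884  39.659  -0.572] res px [0. 0.]
tC [ 4.68847e+02 -1.05600e+00 -1.84000e-01] res px [0.17 0.17]
board [ 450.386 -213.301   -4.155] res px [2.0450e+02 7.0000e-02 1.3923e+02 1.4060e+01 1.2523e+02]
c0 [ 525.721 -285.03    -1.551] res px [34.31  2.02  2.35  0.81 34.16 32.88]
c1 [ 434.911 -239.315   -1.576] res px [33.87  0.93  2.73  0.8  34.27 31.84]
c0 in cleat [ 34.3 -26.    0. ] 2.6047000000000002
c1 in cleat [121.1  26.9   0. ] 2.5793
```

Run:
```python
from fit import *
import json
P=json.load(open('P.json'))
B=lambda p:(np.array(p)+.5)/4-.5+[345,180]
def go(k,L,px,g):
    q,r=fit('top',L,px,g); P[k]=q.round(4).tolist(); print(k,q.round(3),'res px',np.abs(r).max(1).round(2))
go('board',[(155,170,12),(-155,170,12),(-155,-170,12),(-135,170,24),(-135,-170,24)],B([(715,296),(303,45),(35,495),(340,70),(75,515)]),[480,-200,-2.1])
for n,p in(('c0',[(438,178),(412,243),(632,304),(652,310),(618,375),(598,370)]),('c1',[(368,330),(338,392),(563,458),(584,466),(547,530),(527,520)])):
    go(n,[(14,23,58),(14,-23,58),(154,23,58),(166,23,58),(166,-23,58),(154,-23,58)],B(p),[500,-150,-2.1])
b=P['board']
for n in('c0','c1'):
    q=P[n];print(n,'in cleat',(R.from_euler('z',-b[2]).apply([q[0]-b[0],q[1]-b[1],0])+[135,0,0]).round(1),q[2]-b[2])
json.dump(P,open('P.json','w'))
# side check
for n,L in(('tA',(0,0,26)),('tB',(0,0,26)),('tC',(0,0,26)),('jig',(34,0,88)),('c0',(166,0,58)),('c1',(166,0,58)),('c0',(14,0,58))):
    q=P[n];w=R.from_euler('z',q[2]).apply(L)+[q[0],q[1],0];print(n,(proj('side',w)*1.4).round(0))
```

```text
board [ 451.637 -300.871   -2.114] res px [0.69 0.43 0.58 3.18 1.78]
c0 [ 574.157 -298.482   -2.124] res px [0.68 2.1  0.82 0.6  0.59 1.09]
c1 [ 482.158 -252.879   -2.136] res px [0.81 1.33 0.77 0.29 0.5  0.3 ]
c0 in cleat [ 69.6 103.6   0. ] -0.009200000000000319
c1 in cleat [78.1  1.3  0. ] -0.021300000000000097
tA [[469. 347.]]
tB [[406. 338.]]
tC [[355. 360.]]
jig [[369. 246.]]
c0 [[443. 591.]]
c1 [[352. 570.]]
c0 [[471. 483.]]
```

Poses agree with the side view to within about 4 px. The rail is about 10 mm open, because the knob sits at jig-x 34 and closed is 24. I chose the knob by its red colour, the tiles by their rosettes, and the columns as the two pale ones on the board. First job is the rail.

```bash
cat >> h.py <<'E'
def down(phi): 
    c,s=np.cos(phi),np.sin(phi); return R.from_matrix(np.array([[0,c,s],[0,s,-c],[-1,0,0]]))
import json
def pose(k):
    return json.load(open('P.json'))[k]
def wpt(k,L):
    q=pose(k); return R.from_euler('z',q[2]).apply(L)+[q[0],q[1],0]
def show(*ts):
    for p,r in ts: print(np.round(p,1),tgt(p,r))
E
python3 - <<'E'
from h import *
r=down(.265+np.pi/2)
show((wpt('jig',(34,0,200)),r),(wpt('jig',(34,0,60)),r))
P=json.load(open('P.json'));print(P)
for n,uv in(('maq',(147,345)),('mallet',(442,197)),('jar',(529,209)),('glue',(376,435))):print(n,unp('top',[np.array(uv)/1.4],100).round())
E
```

```text
[551.3 279.9 200. ] (array([  22.2, -136.8,  410.2]), array([-0.641, -0.001,  0.001]))
[551.3 279.9  60. ] (array([ 162.2, -136.7,  410.2]), array([-0.641, -0.001,  0.001]))
{'jig': [518.509, 270.997, 0.2651], 'tA': [675.1824, -10.0097, 0.4709], 'tB': [570.884, 39.6593, -0.5715], 'tC': [468.8474, -1.056, -0.1836], 'board': [451.6367, -300.8712, -2.1144], 'c0': [574.1569, -298.4816, -2.1236], 'c1': [482.1582, -252.879, -2.1357]}
maq [[521. 512. 100.]]
mallet [[779.  27. 100.]]
jar [[ 761. -122.  100.]]
glue [[379. 134. 100.]]
```

{"op": "arm_command", "data": {
  "plan": [4,-20,59,-0.13,0,0,1,8,-39,117,-0.26,0,0,1,12,-58,176,-0.39,0,0,1,15,-78,234,-0.52,0,0,1,18,-98,290,-0.64,0,0,1]
}}

```text
time_s: 0.82
position: [455.3, 359.0, 204.5]
tool_rot: [-0.21, 1.561, 0.211]
contact_force: [0.8, 0.6, 0.6]
grip_width: 88.1
```

Run:
```python
from h import *
r=down(.265+np.pi/2)
show((wpt('jig',(34,0,130)),r),(wpt('jig',(34,0,60)),r))
```

```text
[551.3 279.9 130. ] (array([  74.5, -101.7,   71.6]), array([ 0.003,  0.   , -0.   ]))
[551.3 279.9  60. ] (array([ 144.5, -101.7,   71.6]), array([ 0.003,  0.   , -0.   ]))
```

{"op": "arm_command", "data": {
  "plan": [20,-50,36,0,0,0,1,45,-102,72,0,0,0,1,95,-102,72,0,0,0,1,142,-102,72,0,0,0,1,142,-102,72,0,0,0,1]
}}

```text
time_s: 1.45
position: [546.9, 279.2, 59.0]
tool_rot: [-0.209, 1.569, 0.206]
contact_force: [-0.1, -0.4, 0.5]
grip_width: 87.7
```

{"op": "arm_command", "data": {
  "plan": [0,0,0,0,0,0,0.1,0,0,0,0,0,0,0.1,0,0,0,0,0,0,0.1,0,0,0,0,0,0,0.1],
  "force": 20
}}

```text
time_s: 1.95
position: [550.6, 281.2, 63.7]
tool_rot: [-0.207, 1.559, 0.208]
contact_force: [1.1, 0.3, -0.1]
grip_width: 51.6
```

Run:
```python
from h import *
r=down(.265+np.pi/2); o=get_obs(); q=pose('jig')
print(o['grip_width'],o['contact_force'],R.from_euler('z',-q[2]).apply(o['position']-[q[0],q[1],0]))
show((wpt('jig',(65,0,62)),r))
```

```text
51.565809886197385 [ 1.14185995  0.30551286 -0.11719627] [33.62691053  1.42769112 63.69719455]
[581.2 288.   62. ] (array([ 1.7, -1.4, 31.4]), array([-0.   ,  0.002, -0.   ]))
```

{"op": "arm_command", "data": {
  "plan": [0,-1,0,0,0,0,0.1,0,-1,0,0,0,0,0.1,0,-1,0,0,0,0,0.1,0,-1,0,0,0,0,0.1,0,-1,0,0,0,0,0.1]
}}

```text
time_s: 2.58
position: [550.2, 280.3, 62.6]
tool_rot: [-0.207, 1.561, 0.208]
contact_force: [-0.7, 3.4, -0.1]
grip_width: 19.8
```

{"op": "arm_command", "data": {
  "plan": [0,0,8,0,0,0,0.1,0,0,16,0,0,0,0.1,0,0,24,0,0,0,0.1,0,0,31,0,0,0,0.1,0,0,33,0,0,0,0.1]
}}

```text
time_s: 3.2
position: [579.1, 288.2, 62.4]
tool_rot: [-0.208, 1.568, 0.207]
contact_force: [-13.1, 0.6, 12.2]
grip_width: 19.7
```

{"op": "arm_command", "data": {
  "plan": [0,0,0,0,0,0,0.1,0,0,0,0,0,0,0.1,0,0,0,0,0,0,0.1]
}}

```text
time_s: 3.58
position: [579.1, 288.1, 62.5]
tool_rot: [-0.208, 1.567, 0.207]
contact_force: [-10.6, 1.7, 9.0]
grip_width: 19.7
```

Run:
```python
from h import *
r=down(.265+np.pi/2); o=get_obs(); q=pose('jig')
print(o['grip_width'],o['contact_force'],R.from_euler('z',-q[2]).apply(o['position']-[q[0],q[1],0]))
im=camera('top').astype(int); m=(im[...,0]>150)&(im[...,1]<60)&(im[...,2]<60);print(np.argwhere(m).mean(0),m.sum())
k=unp('top',[np.argwhere(m).mean(0)[::-1]],88)[0];print(k,R.from_euler('z',-q[2]).apply(k-[q[0],q[1],0]))
```

```text
19.688292497853773 [-10.56842046   1.67020834   9.02625023] [62.98293973  0.6706571  62.45330699]
[nan nan] 0
[nan nan nan] [nan nan nan]<stdin>:4: RuntimeWarning: Mean of empty slice.
  ret = um.true_divide(
<stdin>:5: RuntimeWarning: Mean of empty slice.
```

Contact at the end of travel (about 13 N against 2 N of friction) shows the rail is fully open. I'll release, rise and re-image the tiles from overhead.

{"op": "arm_command", "data": {
  "plan": [0,0,-2,0,0,0,0.5,0,0,-2,0,0,0,0.5,0,0,-2,0,0,0,0.5,-30,0,-2,0,0,0,0.5,-90,0,-2,0,0,0,0.8]
}}

```text
time_s: 4.25
position: [578.7, 287.0, 150.8]
tool_rot: [-0.209, 1.567, 0.206]
contact_force: [1.5, 0.4, 0.6]
grip_width: 50.6
```

Run:
```python
from h import *
q=pose('tB');r=down(q[2]+np.pi/2)
show((wpt('tB',(0,0,130)),r),(wpt('tB',(0,0,12)),r))
```

```text
[570.9  39.7 130. ] (array([  21.5, -236.7,  -71.9]), array([ 0.835, -0.005,  0.003]))
[570.9  39.7  12. ] (array([ 139.5, -236.6,  -71.3]), array([ 0.835, -0.005,  0.003]))
```

{"op": "arm_command", "data": {
  "plan": [-10,-47,-14,0.16,0,0,1,-10,-95,-29,0.33,0,0,1,-10,-142,-43,0.5,0,0,1,0,-190,-58,0.67,0,0,1,20,-237,-72,0.835,0,0,1]
}}

```text
time_s: 4.88
position: [573.9, 38.5, 133.4]
tool_rot: [0.452, 1.52, -0.451]
contact_force: [1.1, 0.1, -0.1]
grip_width: 87.5
```

Run:
```python
from h import *
q=pose('tB');r=down(q[2]+np.pi/2)
show((wpt('tB',(0,0,12)),r))
save('top','t1.png',(200,165,400,315),4)
```

```text
[570.9  39.7  12. ] (array([121.3,  -0.8,  -3.5]), array([-0.005,  0.003, -0.001]))
```

View pics/t1.png

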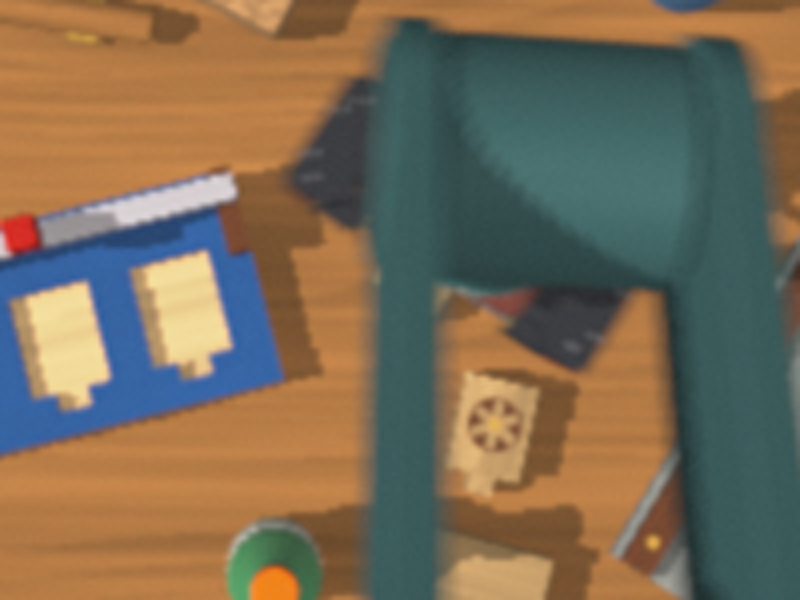

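The arm hides tile B. Tile C and the jig are unchanged, and the rail sits at the +x edge, open. Descending on B.

{"op": "arm_command", "data": {
  "plan": [50,0,-3,0,0,0,1,95,-1,-3.5,0,0,0,1,121,-1,-3.5,0,0,0,1,121,-1,-3.5,0,0,0,1]
}}

```text
time_s: 5.42
position: [567.7, 41.4, 9.8]
tool_rot: [0.446, 1.528, -0.448]
contact_force: [-0.5, 0.4, -0.3]
grip_width: 88.0
```

{"op": "arm_command", "data": {
  "plan": [0,0,0,0,0,0,0.4,0,0,0,0,0,0,0.4,0,0,0,0,0,0,0.4,0,0,0,0,0,0,0.4,0,0,0,0,0,0,0.4],
  "force": 25
}}

```text
time_s: 6.05
position: [569.4, 41.4, 12.1]
tool_rot: [0.447, 1.524, -0.447]
contact_force: [-1.4, -1.8, 3.6]
grip_width: 45.8
```

{"op": "arm_command", "data": {
  "plan": [0,0,0,0,0,0,0.4,0,0,0,0,0,0,0.4,-40,0,0,0,0,0,0.4,-90,0,0,0,0,0,0.4,-90,0,0,0,0,0,0.4]
}}

```text
time_s: 6.68
position: [572.2, 41.4, 105.1]
tool_rot: [0.448, 1.517, -0.445]
contact_force: [0.5, 0.8, -1.4]
grip_width: 46.0
```

Run:
```python
from h import *
r=down(.265+np.pi/2)
show((wpt('jig',(0,-77.5,102)),r),(wpt('jig',(0,-77.5,26)),r))
```

```text
[538.8 196.2 102. ] (array([   2.8,  112.2, -111.8]), array([-0.836,  0.007, -0.001]))
[538.8 196.2  26. ] (array([  78.8,  112. , -112.3]), array([-0.836,  0.007, -0.001]))
```

{"op": "arm_command", "data": {
  "plan": [0,22,-22,-0.17,0,0,0.4,0,45,-45,-0.34,0,0,0.4,0,67,-67,-0.51,0,0,0.4,0,90,-90,-0.68,0,0,0.4,3,112,-113,-0.836,0.005,0,0.4]
}}

```text
time_s: 7.3
position: [533.4, 197.6, 97.2]
tool_rot: [-0.212, 1.567, 0.213]
contact_force: [0.2, 0.5, -1.0]
grip_width: 45.8
```

{"op": "arm_command", "data": {
  "plan": [20,0,0,0,0,0,0.4,40,0,0,0,0,0,0.4,50,0,0,0,0,0,0.4,50,0,0,0,0,0,0.4]
}}

```text
time_s: 7.8
position: [533.3, 196.4, 47.3]
tool_rot: [-0.207, 1.568, 0.209]
contact_force: [-0.3, -0.1, -0.8]
grip_width: 45.5
```

Run:
```python
from h import *
r=down(.265+np.pi/2)
o=get_obs();q=pose('jig');print(o['position'],o['grip_width'],R.from_euler('z',-q[2]).apply(o['position']-[q[0],q[1],0]))
show((wpt('jig',(-2,-77.5,26)),r))
save('side','s1.png',(200,150,320,240),6)
```

```text
[533.28133302 196.38563988  47.31734675] 45.514282012826115 [ -5.29232647 -75.87534621  47.31734675]
[536.9 195.7  26. ] (array([21.3, -1.7,  3.4]), array([ 0.   , -0.007, -0.002]))
```

View pics/s1.png

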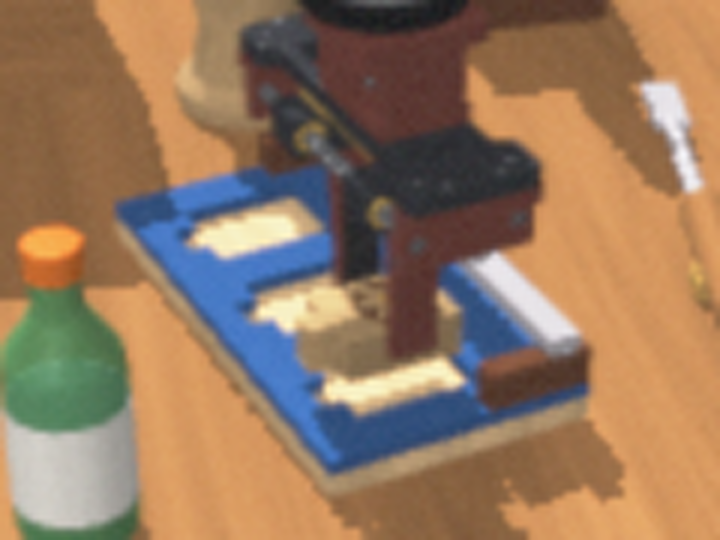

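The tile is held level over the right-hand pocket. I'll correct the offset and lower it while watching the contact force.

{"op": "arm_command", "data": {
  "plan": [0,-1.5,3,0,-0.005,0,0.4,0,-1.5,3,0,-0.005,0,0.4,8,-1.5,3,0,-0.005,0,0.4,14,-1.5,3,0,-0.005,0,0.4,14,-1.5,3,0,-0.005,0,0.4]
}}

```text
time_s: 8.48
position: [536.9, 195.9, 33.8]
tool_rot: [-0.207, 1.562, 0.21]
contact_force: [0.3, 0.2, -0.6]
grip_width: 45.7
```

{"op": "arm_command", "data": {
  "plan": [3,0,0,0,0,0,0.4,6,0,0,0,0,0,0.4,8,0,0,0,0,0,0.4,8,0,0,0,0,0,0.4]
}}

```text
time_s: 8.98
position: [537.5, 196.1, 26.5]
tool_rot: [-0.207, 1.561, 0.21]
contact_force: [-1.0, 0.3, -0.3]
grip_width: 46.0
```

Run:
```python
from h import *
o=get_obs();q=pose('jig');print(o['position'],o['contact_force'],o['wrist_torque'],o['grip_width'],R.from_euler('z',-q[2]).apply(o['position']-[q[0],q[1],0]))
```

```text
[537.50387    196.06280254  26.46464589] [-0.97363679  0.31305147 -0.3324307 ] [ 0.08159843 -0.01776675 -0.01283243] 46.01247621140109 [ -1.30188355 -77.29323473  26.46464589]
```

No contact at 26.5 mm, so the tile is already inside the pocket. I'll lower the last bit and release.

{"op": "arm_command", "data": {
  "plan": [2,0,0,0,0,0,0.4,2.5,0,0,0,0,0,0.4,2.5,0,0,0,0,0,0.65,2.5,0,0,0,0,0,0.65,2,0,0,0,0,0,0.65]
}}

```text
time_s: 9.6
position: [537.7, 196.2, 24.7]
tool_rot: [-0.207, 1.56, 0.21]
contact_force: [-0.1, -0.5, 0.1]
grip_width: 57.1
```

{"op": "arm_command", "data": {
  "plan": [0,0,0,0,0,0,0.65,-30,0,0,0,0,0,0.65,-90,0,0,0,0,0,0.8,-100,0,0,0,0,0,1]
}}

```text
time_s: 10.1
position: [540.4, 196.7, 128.5]
tool_rot: [-0.206, 1.553, 0.21]
contact_force: [0.6, 0.4, 0.1]
grip_width: 73.7
```

Run:
```python
from h import *
r=down(pose('tC')[2]+np.pi/2)
show((wpt('tC',(0,0,110)),r),(wpt('tC',(0,0,14)),r))
save('side','s2.png',(200,150,320,240),6)
```

```text
[468.8  -1.1 110. ] (array([  17.3, -172.1, -121.1]), array([ 0.449,  0.007, -0.003]))
[468.8  -1.1  14. ] (array([ 113.3, -172.2, -121.8]), array([ 0.449,  0.007, -0.003]))
```

View pics/s2.png

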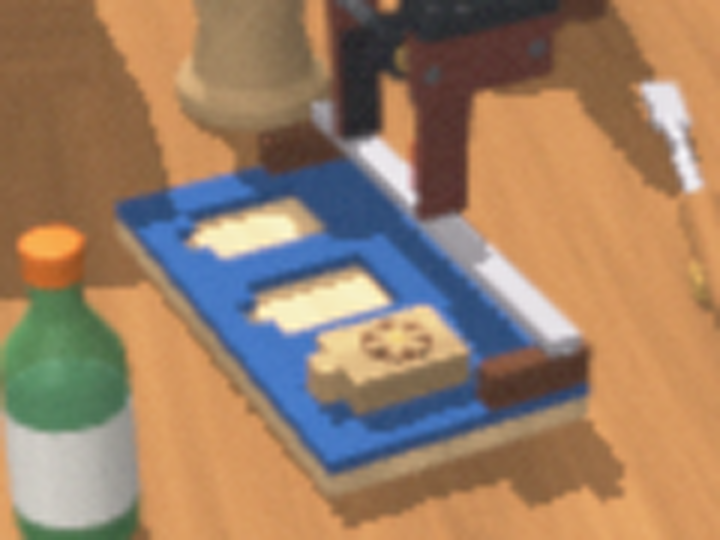

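Seated flat: the rosette is at crop (397,340), the tile sits evenly proud of the jig and the tongue is in the notch. Next is tile C, after a template check that it hasn't moved.

```bash
cat >> h.py <<'E'
def moved(k,n='side'):
    ref=cv2.resize(cv2.imread(f'pics/{n}0.png'),(560,420),interpolation=cv2.INTER_AREA); im=np.ascontiguousarray(camera(n)[:,:,::-1])
    u,v=proj(n,wpt(k,(0,0,26)))[0].round().astype(int)
    T=ref[v-12:v+13,u-16:u+17]; x0,y0=u-60,v-50
    res=cv2.matchTemplate(im[y0:v+50,x0:u+60],T,cv2.TM_CCOEFF_NORMED); _,s,_,l=cv2.minMaxLoc(res)
    return round(s,2),(l[0]+x0-u+16,l[1]+y0-v+12)
E
python3 -c "
from h import *
print(moved('tC'),moved('tA'))"
```

```text
(1.0, (np.int64(0), np.int64(0))) (1.0, (np.int64(0), np.int64(0)))
```

{"op": "arm_command", "data": {
  "plan": [0,-42,-30,0.11,0.002,0,1,0,-86,-60,0.22,0.004,0,1,0,-129,-91,0.33,0.006,0,1,8,-172,-121,0.45,0.007,0,1,15,-172,-121,0.45,0.007,0,1]
}}

```text
time_s: 10.88
position: [463.1, -4.0, 107.4]
tool_rot: [0.15, 1.577, -0.149]
contact_force: [0.4, 0.6, 0.3]
grip_width: 87.3
```

Run:
```python
from h import *
print(moved('tC'),moved('tA'))
r=down(pose('tC')[2]+np.pi/2)
show((wpt('tC',(0,0,13)),r))
```

```text
(0.95, (np.int64(0), np.int64(0))) (1.0, (np.int64(0), np.int64(0)))
[468.8  -1.1  13. ] (array([94.4,  1.3,  5.3]), array([-0.002, -0.011, -0.001]))
```

{"op": "arm_command", "data": {
  "plan": [30,0,1,0,0,0,1,55,0,1,0,0,0,1,65,0,1,0,0,0,1,65,0,1,0,0,0,1,65,0,1,0,0,0,1]
}}

```text
time_s: 11.6
position: [467.1, -1.5, 44.8]
tool_rot: [0.145, 1.572, -0.144]
contact_force: [-0.2, -0.7, -0.4]
grip_width: 87.8
```

Run:
```python
from h import *
r=down(pose('tC')[2]+np.pi/2)
show((wpt('tC',(0,0,13)),r))
```

```text
[468.8  -1.1  13. ] (array([31.7,  0.7,  1.8]), array([-0.   , -0.006, -0.   ]))
```

{"op": "arm_command", "data": {
  "plan": [16,0.5,1.5,0,-0.004,0,1,28,0.5,1.5,0,-0.004,0,1,31,0.5,1.5,0,-0.004,0,1,31,0.5,1.5,0,-0.004,0,0.4,31,0.5,1.5,0,-0.004,0,0.4]
}}

```text
time_s: 12.22
position: [468.1, -1.6, 13.6]
tool_rot: [0.146, 1.568, -0.145]
contact_force: [-0.3, 0.0, 0.1]
grip_width: 70.8
```

{"op": "arm_command", "data": {
  "plan": [0,0,0,0,0,0,0.4,0,0,0,0,0,0,0.4,0,0,0,0,0,0,0.4,0,0,0,0,0,0,0.4,0,0,0,0,0,0,0.4]
}}

```text
time_s: 12.85
position: [468.0, -1.6, 13.4]
tool_rot: [0.146, 1.569, -0.145]
contact_force: [-0.0, -0.1, 3.7]
grip_width: 45.9
```

{"op": "arm_command", "data": {
  "plan": [-25,0,0,0,0,0,0.4,-60,0,0,0,0,0,0.4,-70,0,0,0,0,0,0.4,-70,0,0,0,0,0,0.4]
}}

```text
time_s: 13.35
position: [468.4, -1.7, 83.4]
tool_rot: [0.146, 1.568, -0.145]
contact_force: [-0.5, 0.3, -0.4]
grip_width: 46.0
```

Run:
```python
from h import *
r=down(.265+np.pi/2)
show((wpt('jig',(-1,0.6,85)),r))
```

```text
[517.4 271.3  85. ] (array([ -1.5, 277.3,  -2. ]), array([-0.45 , -0.002, -0.001]))
```

{"op": "arm_command", "data": {
  "plan": [-5,56,-1,-0.1,0,0,0.4,-5,112,-1,-0.2,0,0,0.4,-5,168,-1,-0.3,0,0,0.4,-3,224,-1,-0.4,0,0,0.4,-2,277,-1,-0.45,0,0,0.4]
}}

```text
time_s: 13.98
position: [517.1, 272.4, 83.3]
tool_rot: [-0.21, 1.566, 0.211]
contact_force: [1.0, -0.3, -0.2]
grip_width: 45.9
```

{"op": "arm_command", "data": {
  "plan": [10,0,0,0,0,0,0.4,25,0,0,0,0,0,0.4,35,0,0,0,0,0,0.4,35,0,0,0,0,0,0.4,35,0,0,0,0,0,0.4]
}}

```text
time_s: 14.6
position: [518.0, 270.2, 50.4]
tool_rot: [-0.206, 1.564, 0.208]
contact_force: [0.4, 0.3, -0.0]
grip_width: 46.1
```

Run:
```python
from h import *
r=down(.265+np.pi/2);print(get_obs()['grip_width'])
show((wpt('jig',(-.5,0.6,26)),r))
```

```text
46.124116674684004
[517.9 271.4  26. ] (array([24.4,  1.2,  0.3]), array([-0.001, -0.003, -0.002]))
```

{"op": "arm_command", "data": {
  "plan": [6,1,0,0,0,0,0.4,12,1,0,0,0,0,0.4,18,1,0,0,0,0,0.4,22,1,0,0,0,0,0.4,22,1,0,0,0,0,0.4]
}}

```text
time_s: 15.22
position: [517.9, 272.0, 28.0]
tool_rot: [-0.207, 1.563, 0.209]
contact_force: [2.0, 0.5, -1.3]
grip_width: 45.9
```

Run:
```python
from h import *
o=get_obs();q=pose('jig');print(o['contact_force'],o['wrist_torque'],o['grip_width'],R.from_euler('z',-q[2]).apply(o['position']-[q[0],q[1],0]))
```

```text
[ 2.03192164  0.54701879 -1.3489519 ] [ 0.14168376 -0.32697897  0.0873246 ] 45.860913314617704 [-0.28173841  1.16294797 28.02826546]
```

{"op": "arm_command", "data": {
  "plan": [1,0,0.5,0,0,0,0.4,2.5,-0.3,0.5,0,0,0,0.4,2.5,-0.3,0.5,0,0,0,0.65,2.5,-0.3,0.5,0,0,0,0.65,2.5,-0.3,0.5,0,0,0,0.65]
}}

```text
time_s: 15.85
position: [517.9, 271.6, 25.8]
tool_rot: [-0.207, 1.564, 0.209]
contact_force: [0.0, -0.9, -0.1]
grip_width: 57.0
```

{"op": "arm_command", "data": {
  "plan": [0,0,0,0,0,0,0.65,-30,0,0,0,0,0,0.65,-80,0,0,0,0,0,0.8,-100,0,0,0,0,0,1,-100,0,0,0,0,0,1]
}}

```text
time_s: 16.48
position: [519.7, 272.1, 127.6]
tool_rot: [-0.206, 1.56, 0.21]
contact_force: [0.5, 0.5, -0.6]
grip_width: 83.5
```

Run:
```python
from h import *
print(moved('tA'))
r=down(pose('tA')[2]+np.pi/2)
show((wpt('tA',(0,0,110)),r),(wpt('tA',(0,0,14)),r))
save('side','s3.png',(200,150,320,240),6)
```

```text
(1.0, (np.int64(0), np.int64(0)))
[675.2 -10.  110. ] (array([  15.4, -312.9,   77.3]), array([-0.206, -0.001, -0.002]))
[675.2 -10.   14. ] (array([ 111.4, -313.1,   77.5]), array([-0.206, -0.001, -0.002]))
```

View pics/s3.png

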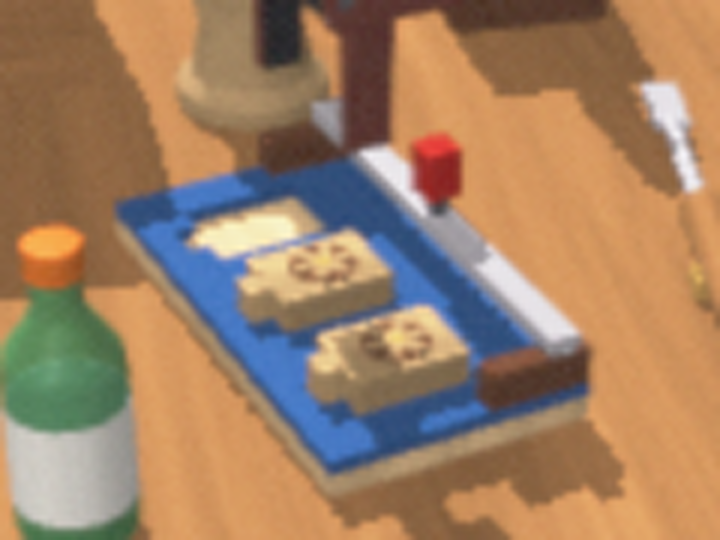

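Both tiles are seated (rosettes at crop (325,265) and (397,340)) and the rail is open. On to tile A.

{"op": "arm_command", "data": {
  "plan": [0,-58,14,-0.04,0,0,1,0,-116,28,-0.08,0,0,1,0,-174,42,-0.12,0,0,1,0,-232,56,-0.16,0,0,1,5,-285,70,-0.2,0,0,1]
}}

```text
time_s: 17.2
position: [660.6, 13.0, 118.3]
tool_rot: [-0.364, 1.545, 0.368]
contact_force: [0.1, -0.1, -0.7]
grip_width: 88.2
```

{"op": "arm_command", "data": {
  "plan": [0,-28,7,0,0,0,1,30,-28,7,0,0,0,1,65,-28,7,0,0,0,1,70,-28,7,0,0,0,1,70,-28,7,0,0,0,1]
}}

```text
time_s: 17.82
position: [678.5, -6.7, 49.2]
tool_rot: [-0.363, 1.544, 0.367]
contact_force: [-0.0, 0.7, 0.0]
grip_width: 88.0
```

Run:
```python
from h import *
print(moved('tA'))
r=down(pose('tA')[2]+np.pi/2)
show((wpt('tA',(0,0,14)),r))
```

```text
(0.71, (np.int64(0), np.int64(0)))
[675.2 -10.   14. ] (array([36.4, -1.1, -5.2]), array([-0.005, -0.002, -0.002]))
```

{"op": "arm_command", "data": {
  "plan": [0,-1,-5,-0.005,0,0,1,18,-1,-5,-0.005,0,0,1,32,-1,-5,-0.005,0,0,1,36,-1,-5,-0.005,0,0,0.4,36,-1,-5,-0.005,0,0,0.4]
}}

```text
time_s: 18.5
position: [674.6, -9.9, 13.3]
tool_rot: [-0.367, 1.543, 0.371]
contact_force: [-0.4, -0.3, -0.4]
grip_width: 71.2
```

{"op": "arm_command", "data": {
  "plan": [0,0,0,0,0,0,0.4,0,0,0,0,0,0,0.4,0,0,0,0,0,0,0.4,0,0,0,0,0,0,0.4,0,0,0,0,0,0,0.4]
}}

```text
time_s: 19.12
position: [675.5, -10.0, 14.5]
tool_rot: [-0.368, 1.541, 0.37]
contact_force: [-0.9, 0.1, 3.1]
grip_width: 45.6
```

{"op": "arm_command", "data": {
  "plan": [-25,0,0,0,0,0,0.4,-70,0,0,0,0,0,0.4,-80,0,0,0,0,0,0.4,-80,0,0,0,0,0,0.4]
}}

```text
time_s: 19.62
position: [675.5, -10.0, 94.2]
tool_rot: [-0.368, 1.541, 0.37]
contact_force: [-0.2, -0.5, -0.3]
grip_width: 45.8
```

Run:
```python
from h import *
r=down(.265+np.pi/2);print(get_obs()['grip_width'])
show((wpt('jig',(-.5,78.6,95)),r))
```

```text
45.82843309051363
[497.4 346.7  95. ] (array([-1.000e-01,  3.987e+02,  3.000e+00]), array([ 0.205, -0.002, -0.002]))
```

{"op": "arm_command", "data": {
  "plan": [-15,55,0,0.03,0,0,0.4,-28,110,0,0.06,0,0,0.4,-28,165,0,0.09,0,0,0.4,-28,220,0,0.12,0,0,0.4,-28,275,0,0.15,0,0,0.4]
}}

```text
time_s: 20.25
position: [548.5, 236.1, 120.6]
tool_rot: [-0.25, 1.562, 0.251]
contact_force: [0.9, -0.3, -1.1]
grip_width: 45.9
```

Run:
```python
from h import *
r=down(.265+np.pi/2);print(get_obs()['grip_width'])
show((wpt('jig',(-.5,78.6,95)),r))
```

```text
45.89697968589631
[497.4 346.7  95. ] (array([ 26. , 121. , -13.6]), array([ 0.054, -0.006, -0.002]))
```

{"op": "arm_command", "data": {
  "plan": [0,50,-7,0.03,-0.003,0,0.4,0,100,-13,0.054,-0.003,0,0.4,15,121,-13,0.054,-0.003,0,0.4,50,121,-13,0.054,-0.003,0,0.4,65,121,-13,0.054,-0.003,0,0.4]
}}

```text
time_s: 20.88
position: [498.1, 344.4, 54.4]
tool_rot: [-0.21, 1.566, 0.209]
contact_force: [-0.4, -0.5, -0.8]
grip_width: 46.0
```

{"op": "arm_command", "data": {
  "plan": [3,0,0,0,0,0,0.4,5,0,0,0,0,0,0.4,5,0,0,0,0,0,0.4,5,0,0,0,0,0,0.4]
}}

```text
time_s: 21.38
position: [500.9, 346.0, 53.8]
tool_rot: [-0.207, 1.559, 0.211]
contact_force: [0.2, 0.3, -0.7]
grip_width: 46.0
```

Run:
```python
from h import *
r=down(.265+np.pi/2);print(get_obs()['grip_width'])
show((wpt('jig',(0,78.6,27)),r))
```

```text
45.96751808049952
[497.9 346.9  27. ] (array([26.8,  1.5, -2.7]), array([ 0.001,  0.002, -0.002]))
```

{"op": "arm_command", "data": {
  "plan": [6,1.3,-2.5,0,0,0,0.4,12,1.3,-2.5,0,0,0,0.4,18,1.3,-2.5,0,0,0,0.4,24,1.3,-2.5,0,0,0,0.4,24,1.3,-2.5,0,0,0,0.4]
}}

```text
time_s: 22.0
position: [498.7, 346.8, 29.2]
tool_rot: [-0.208, 1.559, 0.211]
contact_force: [2.6, -1.0, 2.8]
grip_width: 45.8
```

Run:
```python
from h import *
o=get_obs();q=pose('jig');print(o['contact_force'],o['wrist_torque'],o['grip_width'],R.from_euler('z',-q[2]).apply(o['position']-[q[0],q[1],0]))
```

```text
[ 2.57201038 -0.95487774  2.78158939] [-0.13357914 -0.28378162  0.0346027 ] 45.757181020506295 [ 0.71760211 78.37364025 29.15243902]
```

{"op": "arm_command", "data": {
  "plan": [1,0,0.7,0,0,0,0.4,2.5,0,0.7,0,0,0,0.4,2.5,0,0.7,0,0,0,0.65,2.5,0,0.7,0,0,0,0.65,2.5,0,0.7,0,0,0,0.65]
}}

```text
time_s: 22.62
position: [497.7, 346.6, 25.9]
tool_rot: [-0.208, 1.561, 0.21]
contact_force: [-0.0, -0.4, 0.7]
grip_width: 56.8
```

{"op": "arm_command", "data": {
  "plan": [0,0,0,0,0,0,0.65,-30,0,0,0,0,0,0.65,-80,0,0,0,0,0,0.8,-100,0,0,0,0,0,1,-100,0,0,0,0,0,1]
}}

```text
time_s: 23.25
position: [499.3, 347.2, 128.0]
tool_rot: [-0.206, 1.557, 0.211]
contact_force: [1.7, 0.4, -0.8]
grip_width: 83.7
```

Run:
```python
from h import *
r=down(.265+np.pi/2)
show((wpt('jig',(64,0,120)),r),(wpt('jig',(64,0,62)),r))
save('side','s4.png',(200,150,320,240),6)
```

```text
[580.3 287.8 120. ] (array([  8.1, -78.7,  62.4]), array([ 0.001,  0.004, -0.003]))
[580.3 287.8  62. ] (array([ 66.1, -78.9,  62.2]), array([ 0.001,  0.004, -0.003]))
```

View pics/s4.png

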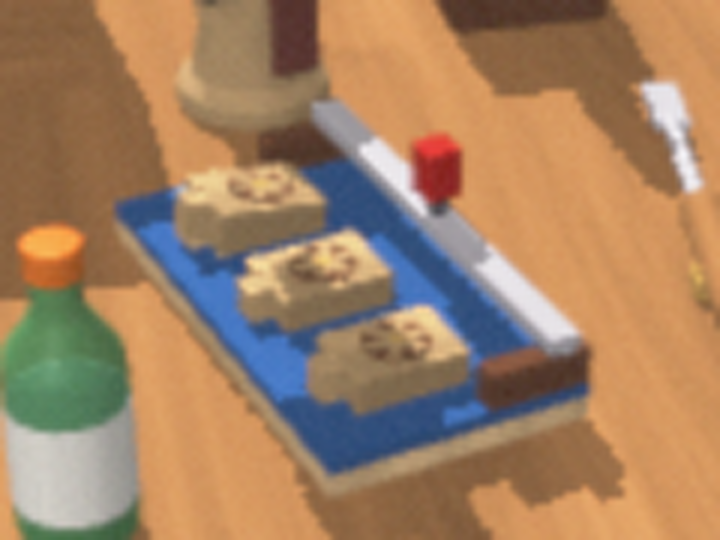

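Run:
```python
from h import *
for y in(78,0,-78):
  for x,z in((0,38),(-42,36),(30,36)):print(y,x,((proj('side',wpt('jig',(x,y,z)))[0]-[200,150]+.5)*6-.5).round())
```

```text
78 0 [258. 190.]
78 -42 [183. 213.]
78 30 [310. 180.]
0 0 [323. 261.]
0 -42 [246. 286.]
0 30 [377. 250.]
-78 0 [394. 339.]
-78 -42 [314. 366.]
-78 30 [450. 326.]
```

Run:
```python
from h import *
save('side','s5.png',(222,168,282,213),13)
```

```text
(no output)
```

View pics/s5.png

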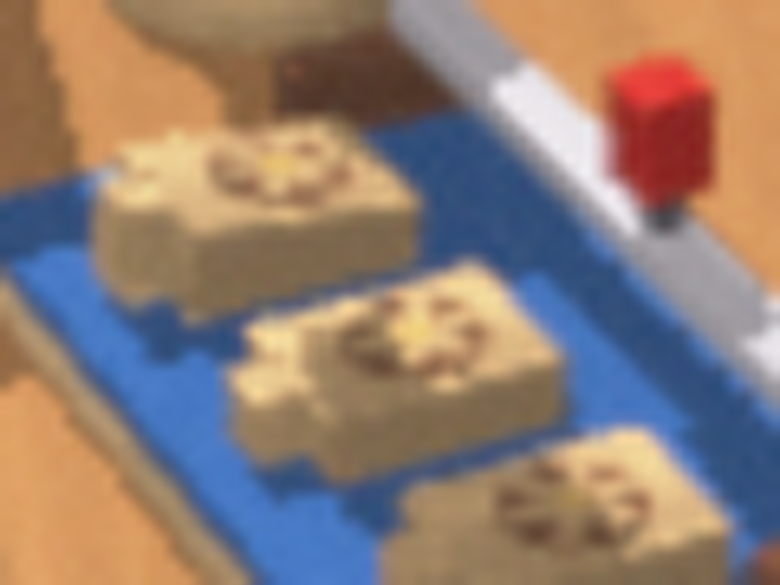

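Run:
```python
from h import *
q=pose('jig')
L=lambda w:R.from_euler('z',-q[2]).apply(w-[q[0],q[1],0]).round(1)
s=lambda p:(np.array(p)+.5)/13-.5+[222,168]
for nm,p,zs in(('tongue end top mid A',(112,178),(36,40,44)),('A +x near top corner',(420,200),(36,38)),('A ros',(283,165),(38,41)),('B tongue',(245,365),(36,)),('B corner',(563,355),(36,)),('B ros',(420,335),(38,))):
    for z in zs: print(nm,z,L(unp('side',[s(p)],z)[0]))
o=get_obs();print(o['position'],L(o['position']))
```

```text
tongue end top mid A 36 [-32.7  99.3  36. ]
tongue end top mid A 40 [-35.2  93.   40. ]
tongue end top mid A 44 [-37.7  86.6  44. ]
A +x near top corner 36 [28.4 55.9 36. ]
A +x near top corner 38 [27.  52.8 38. ]
A ros 38 [ 4.9 82.9 38. ]
A ros 41 [ 2.9 78.2 41. ]
B tongue 36 [-38.7   8.1  36. ]
B corner 36 [ 27.3 -21.6  36. ]
B ros 38 [ 0.8 -1.6 38. ]
[497.54963646 346.28156084 125.626532  ] [ -0.5  78.1 125.6]
```

The third tile (s5 rosette at (283,165)) is not seated. Its +x end is down but its tongue end stands about 8 mm high on the notch edge. I'll close the fingers and press gently on the tongue end.

{"op": "arm_command", "data": {
  "plan": [0,0,-10,0,0,0,0,15,0,-20,0,0,0,0,30,0,-27,0,0,0,0,45,0,-27,0,0,0,0,50,0,-27,0,0,0,0]
}}

```text
time_s: 23.98
position: [471.1, 339.0, 74.8]
tool_rot: [-0.208, 1.563, 0.21]
contact_force: [-0.3, -0.1, -0.1]
grip_width: 41.8
```

{"op": "arm_command", "data": {
  "plan": [0,0,0,0,0,0,0,0,0,0,0,0,0,0,0,0,0,0,0,0,0,0,0,0,0,0,0,0,0,0,0,0,0,0,0]
}}

```text
time_s: 24.6
position: [472.2, 339.6, 76.7]
tool_rot: [-0.207, 1.56, 0.21]
contact_force: [-0.0, 0.3, -1.0]
grip_width: 0.8
```

Run:
```python
from h import *
o=get_obs();q=pose('jig');print(o['grip_width'],o['contact_force'],R.from_euler('z',-q[2]).apply(o['position']-[q[0],q[1],0]))
```

```text
0.7602280340674468 [-0.04689563  0.28219505 -0.98525525] [-26.69556497  78.30966303  76.6746705 ]
```

Lower to about 41 mm (a seated top is 36; this tile's end is at about 44) and read the force.

{"op": "arm_command", "data": {
  "plan": [12,0,0,0,0,0,0,24,0,0,0,0,0,0,32,0,0,0,0,0,0,36,0,0,0,0,0,0,36,0,0,0,0,0,0]
}}

```text
time_s: 25.22
position: [471.3, 339.3, 43.5]
tool_rot: [-0.208, 1.561, 0.21]
contact_force: [-8.4, -5.0, 38.8]
grip_width: 0.5
```

{"op": "arm_command", "data": {
  "plan": [1,0,0,0,0,0,0,2,0,0,0,0,0,0,2,0,0,0,0,0,0]
}}

```text
time_s: 25.6
position: [471.3, 339.4, 43.1]
tool_rot: [-0.208, 1.561, 0.211]
contact_force: [-12.6, -7.1, 51.8]
grip_width: 0.0
```

{"op": "arm_command", "data": {
  "plan": [1,0,0,0,0,0,0,2,0,0,0,0,0,0,2,0,0,0,0,0,0]
}}

```text
time_s: 25.98
position: [471.3, 339.4, 42.7]
tool_rot: [-0.208, 1.56, 0.211]
contact_force: [-15.6, -10.1, 66.7]
grip_width: 0.5
```

Blocked: 67 N with no travel, so I'm backing off. I'll clear the arm and look from above.

{"op": "arm_command", "data": {
  "plan": [-25,0,0,0,0,0,0.3,-80,-15,0,0,0,0,0.6,-100,-75,0,0,0,0,1,-100,-135,0,0,0,0,1,-100,-195,0,0,0,0,1]
}}

```text
time_s: 26.6
position: [523.9, 149.8, 136.1]
tool_rot: [-0.208, 1.56, 0.211]
contact_force: [0.4, 0.5, 0.1]
grip_width: 47.4
```

{"op": "arm_command", "data": {
  "plan": [0,-60,0,0,0,0,1,0,-100,0,0,0,0,1,0,-100,0,0,0,0,1]
}}

```text
time_s: 26.98
position: [550.4, 52.2, 135.3]
tool_rot: [-0.205, 1.561, 0.207]
contact_force: [0.5, 0.5, 0.1]
grip_width: 76.6
```

Run:
```python
from h import *
a=camera('top')[218:282,155:240];b=camera('side')[168:213,222:282]
a=cv2.resize(a,(800,602),interpolation=cv2.INTER_CUBIC)[:,:,::-1]
cv2.imwrite('pics/t6.png',a[:598])
cv2.imwrite('pics/s6.png',b[:,:,::-1])
```

```text
(no output)
```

View pics/t6.png

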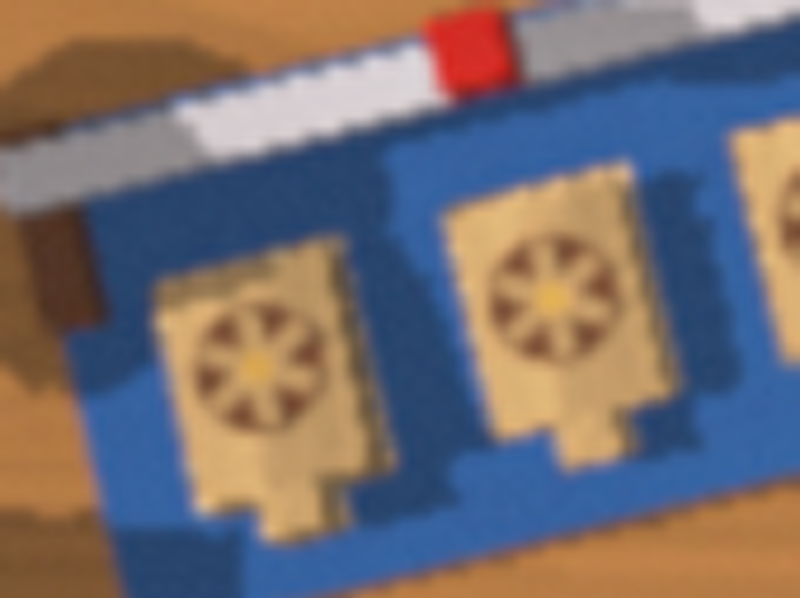

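Run:
```python
from h import *
q=pose('jig')
L=lambda w:R.from_euler('z',-q[2]).apply(w-[q[0],q[1],0]).round(1)
s=lambda p:(np.array(p)+.5)/9.41-.5+[155,218]
for nm,p,zs in(('A ros',(258,367),(38,41,44)),('A tongue',(303,540),(36,44)),('A top corners',(155,285),(36,)),('',(345,237),(36,)),('A -x corners',(200,513),(44,)),('',(390,472),(44,)),
 ('B ros',(553,297),(38,)),('B tongue',(603,465),(36,)),('B c',(443,213),(36,)),('',(630,165),(36,)),('',(497,437),(36,)),('',(680,390),(36,)),('knob',(470,52),(88,))):
    for z in zs: print(nm,z,L(unp('top',[s(p)],z)[0]))
```

```text
A ros 38 [ 1.9 78.8 38. ]
A ros 41 [ 1.8 78.2 41. ]
A ros 44 [ 1.6 77.6 44. ]
A tongue 36 [-44.4  78.2  36. ]
A tongue 44 [-44.5  76.7  44. ]
A top corners 36 [ 29.5 100.1  36. ]
 36 [29.3 49.5 36. ]
A -x corners 44 [-31.1 100.6  44. ]
 44 [-33.2  51.   44. ]
B ros 38 [ 0.5  0.5 38. ]
B tongue 36 [-45.1  -1.5  36. ]
B c 36 [29.1 23.3 36. ]
 36 [ 29.2 -26.9  36. ]
 36 [-31.2  23.4  36. ]
 36 [-31.2 -25.6  36. ]
knob 88 [62.6  0.2 88. ]
```

In t6 the A tile has its rosette at (258,367) and its tongue at (303,540). Relative to seated tile B it sits about 1 mm towards -y, so the tongue is probably on the notch's side edge. I'll re-grip near the tongue end, nudge it +y and feel for the drop.

Run:
```python
from h import *
r=down(.265+np.pi/2)
show((wpt('jig',(-14,78.5,110)),r),(wpt('jig',(-14,78.5,29)),r))
```

```text
[484.4 343.1 110. ] (array([ 26.1, 295.1,  12.9]), array([-0.   , -0.001, -0.003]))
[484.4 343.1  29. ] (array([107.1, 294.9,  13. ]), array([-0.   , -0.001, -0.003]))
```

{"op": "arm_command", "data": {
  "plan": [0,60,2,0,0,0,0.67,0,120,5,0,0,0,0.67,0,180,8,0,0,0,0.67,10,240,11,0,0,0,0.67,25,294,13,0,0,0,0.67]
}}

```text
time_s: 27.7
position: [483.1, 345.7, 111.4]
tool_rot: [-0.209, 1.56, 0.213]
contact_force: [0.3, 0.4, -0.2]
grip_width: 58.9
```

{"op": "arm_command", "data": {
  "plan": [20,0,0,0,0,0,0.67,40,0,0,0,0,0,0.67,50,0,0,0,0,0,0.67,50,0,0,0,0,0,0.67]
}}

```text
time_s: 28.2
position: [483.7, 342.3, 60.8]
tool_rot: [-0.209, 1.562, 0.211]
contact_force: [-0.4, 0.3, 0.2]
grip_width: 58.5
```

Run:
```python
from h import *
r=down(.265+np.pi/2)
show((wpt('jig',(-14,78.5,29)),r))
```

```text
[484.4 343.1  29. ] (array([31.8,  0.5,  1. ]), array([ 0.002, -0.001, -0.002]))
```

{"op": "arm_command", "data": {
  "plan": [16,0.5,1,0,0,0,0.67,31,0.5,1,0,0,0,0.67,31,0.5,1,0,0,0,0.67,31,0.5,1,0,0,0,0.45,31,0.5,1,0,0,0,0.45],
  "force": 10
}}

```text
time_s: 28.82
position: [486.1, 342.9, 30.8]
tool_rot: [-0.207, 1.56, 0.21]
contact_force: [-0.8, -0.1, -1.5]
grip_width: 45.9
```

{"op": "arm_command", "data": {
  "plan": [0,0,0,0,0,0,0.45,0,0,0,0,0,0,0.45,0,0,0,0,0,0,0.45]
}}

```text
time_s: 29.2
position: [485.9, 342.9, 30.7]
tool_rot: [-0.207, 1.56, 0.21]
contact_force: [0.1, -0.7, 1.5]
grip_width: 46.0
```

{"op": "arm_command", "data": {
  "plan": [0,0.7,0,0,0,0,0.45,0,1.4,0,0,0,0,0.45,1,1.4,0,0,0,0,0.45,1,1.4,0,0,0,0,0.45]
}}

```text
time_s: 29.7
position: [485.7, 344.2, 30.5]
tool_rot: [-0.208, 1.56, 0.211]
contact_force: [-0.9, -2.5, 10.6]
grip_width: 45.9
```

Run:
```python
from h import *
o=get_obs();q=pose('jig');i=R.from_euler('z',-q[2]);print(o['grip_width'],i.apply(o['contact_force']),o['wrist_torque'],i.apply(o['position']-[q[0],q[1],0]))
```

```text
45.85127736403128 [-1.56334688 -2.15548936 10.61865689] [-0.47544174  0.16011169  0.0584761 ] [-12.53567722  79.23464514  30.46557152]
```

{"op": "arm_command", "data": {
  "plan": [0,0,1,0,0,0,0.45,0,0,2,0,0,0,0.45,0,0,2,0,0,0,0.45]
}}

```text
time_s: 30.08
position: [485.8, 344.2, 30.3]
tool_rot: [-0.208, 1.563, 0.21]
contact_force: [-4.7, -2.8, 13.3]
grip_width: 46.2
```

{"op": "arm_command", "data": {
  "plan": [0,0.5,-1,0,0,0,0.45,0,1,-1,0,0,0,0.45,0,1,-1,0,0,0,0.45]
}}

```text
time_s: 30.45
position: [485.8, 344.4, 30.3]
tool_rot: [-0.209, 1.561, 0.21]
contact_force: [-1.5, -6.9, 10.9]
grip_width: 45.7
```

{"op": "arm_command", "data": {
  "plan": [0,0,-1,0,0,0,0.45,0,0,-2,0,0,0,0.45,0,0,-2,0,0,0,0.45]
}}

```text
time_s: 30.82
position: [485.5, 344.8, 30.4]
tool_rot: [-0.208, 1.558, 0.211]
contact_force: [1.8, -3.9, 5.5]
grip_width: 45.9
```

{"op": "arm_command", "data": {
  "plan": [0,-1,1,0,0,0,0.45,0,-2,1,0,0,0,0.45,0,-3,1,0,0,0,0.45,0,-3,1,0,0,0,0.45]
}}

```text
time_s: 31.32
position: [486.3, 343.7, 30.3]
tool_rot: [-0.205, 1.559, 0.212]
contact_force: [-1.4, 2.8, 6.7]
grip_width: 45.5
```

The tile is constrained in y, and the tilt puts its underside about 3 mm too far towards -x. So its -x shoulder and tongue rest on the jig top. I'll grip firmly, lift slightly, shift +x 3.5 mm and lower.

{"op": "arm_command", "data": {
  "plan": [-1,0.8,0,0,0,0,0.4,-2,0.8,0,0,0,0,0.4,-4,0.8,1,0,0,0,0.4,-4,0.8,3,0,0,0,0.4,-4,0.8,4.5,0,0,0,0.4],
  "force": 30
}}

```text
time_s: 31.95
position: [490.2, 344.2, 33.4]
tool_rot: [-0.207, 1.561, 0.21]
contact_force: [-0.4, 0.8, -0.8]
grip_width: 45.7
```

{"op": "arm_command", "data": {
  "plan": [0,0,0,0,0,0,0.4,2,0,0,0,0,0,0.4,4,0,0,0,0,0,0.4,6,0,0,0,0,0,0.4,6,0,0,0,0,0,0.4]
}}

```text
time_s: 32.58
position: [489.1, 344.0, 27.9]
tool_rot: [-0.208, 1.562, 0.21]
contact_force: [-4.3, -0.2, 7.0]
grip_width: 45.8
```

Run:
```python
from h import *
o=get_obs();q=pose('jig');i=R.from_euler('z',-q[2]);print(o['grip_width'],i.apply(o['contact_force']),o['wrist_torque'],i.apply(o['position']-[q[0],q[1],0]))
```

```text
45.810489253817536 [-4.18982851  0.92086295  6.99797598] [-0.07526793  0.43766699  0.00397415] [-9.24957585 78.13965253 27.89981564]
```

{"op": "arm_command", "data": {
  "plan": [0,0,-1,0,0,0,0.4,1.5,0,-1,0,0,0,0.4,1.5,0,-1,0,0,0,0.65,1.5,0,-1,0,0,0,0.65,1.5,0,-1,0,0,0,0.65]
}}

```text
time_s: 33.2
position: [489.1, 344.0, 25.8]
tool_rot: [-0.207, 1.561, 0.21]
contact_force: [-0.4, -0.2, -0.1]
grip_width: 57.0
```

{"op": "arm_command", "data": {
  "plan": [-20,0,-1,0,0,0,0.65,-40,0,-1,0,0,0,0.3,-45,0,-15,0,0,0,0,-45,0,-15,0,0,0,0,-45,0,-15,0,0,0,0]
}}

```text
time_s: 33.83
position: [473.9, 339.6, 70.3]
tool_rot: [-0.208, 1.562, 0.21]
contact_force: [0.3, 1.3, -1.2]
grip_width: 20.4
```

{"op": "arm_command", "data": {
  "plan": [0,0,0,0,0,0,0,0,0,0,0,0,0,0,0,0,0,0,0,0,0,0,0,0,0,0,0,0]
}}

```text
time_s: 34.33
position: [474.6, 339.9, 70.9]
tool_rot: [-0.207, 1.561, 0.21]
contact_force: [-0.4, -0.3, 0.4]
grip_width: -0.0
```

Run:
```python
from h import *
o=get_obs();q=pose('jig');i=R.from_euler('z',-q[2]);print(o['grip_width'],i.apply(o['position']-[q[0],q[1],0]))
save('side','s7.png',(222,168,282,213),13)
```

```text
-0.04616661945153666 [-24.27797895  78.01447129  70.88559827]
```

View pics/s7.png

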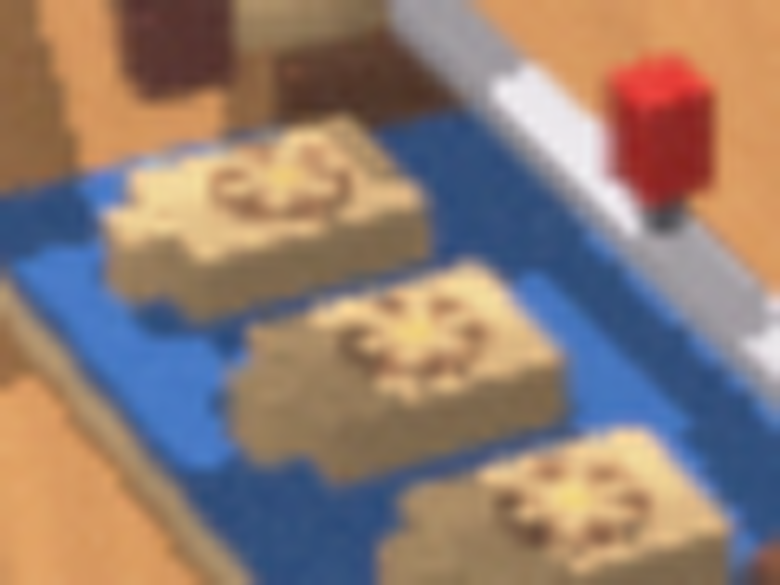

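Now tile A looks just like B: flat, with its rosette at s7 (283,180). I'll probe its tongue end with the closed fingers.

{"op": "arm_command", "data": {
  "plan": [16,0,0,0,0,0,0,28,0,0,0,0,0,0,32,0,0,0,0,0,0,32,0,0,0,0,0,0,32,0,0,0,0,0,0]
}}

```text
time_s: 35.0
position: [474.8, 340.1, 39.1]
tool_rot: [-0.207, 1.56, 0.211]
contact_force: [0.4, -0.4, 0.3]
grip_width: 0.2
```

{"op": "arm_command", "data": {
  "plan": [-40,0,0,0,0,0,0.3,-85,0,10,0,0,0,0.6,-85,0,50,0,0,0,1,-85,-40,75,0,0,0,1,-85,-78,88,0,0,0,1]
}}

```text
time_s: 35.62
position: [582.0, 287.6, 124.7]
tool_rot: [-0.208, 1.558, 0.211]
contact_force: [0.5, 0.8, -0.2]
grip_width: 46.8
```

Run:
```python
from h import *
r=down(.265+np.pi/2)
show((wpt('jig',(63.5,0.6,120)),r),(wpt('jig',(63.5,.6,62)),r))
```

```text
[579.6 288.2 120. ] (array([ 4.7,  1.3, -2.1]), array([ 0.002,  0.003, -0.002]))
[579.6 288.2  62. ] (array([62.7,  1.1, -2.3]), array([ 0.002,  0.003, -0.002]))
```

There was no contact at 39 mm, so it's seated. Now I'll close the rail.

{"op": "arm_command", "data": {
  "plan": [0,1,-1,0,0,0,0.6,30,1,-1,0,0,0,0.6,62,1,-1,0,0,0,0.6,62,1,-1,0,0,0,0.1,62,1,-1,0,0,0,0.1],
  "force": 20
}}

```text
time_s: 36.25
position: [578.9, 289.4, 62.9]
tool_rot: [-0.208, 1.56, 0.211]
contact_force: [0.0, 0.3, -0.4]
grip_width: 36.2
```

{"op": "arm_command", "data": {
  "plan": [0,0,0,0,0,0,0.1,0,0,0,0,0,0,0.1,0,0,0,0,0,0,0.1,0,0,0,0,0,0,0.1]
}}

```text
time_s: 36.75
position: [579.8, 288.4, 63.3]
tool_rot: [-0.208, 1.558, 0.21]
contact_force: [-1.1, -2.5, 6.9]
grip_width: 19.8
```

{"op": "arm_command", "data": {
  "plan": [0,0,-8,0,0,0,0.1,0,0,-16,0,0,0,0.1,0,0,-24,0,0,0,0.1,0,0,-32,0,0,0,0.1,0,0,-38,0,0,0,0.1]
}}

```text
time_s: 37.38
position: [543.6, 278.6, 63.3]
tool_rot: [-0.207, 1.557, 0.21]
contact_force: [2.9, -2.0, 6.3]
grip_width: 19.8
```

{"op": "arm_command", "data": {
  "plan": [0,0,-2,0,0,0,0.1,0,0,-4,0,0,0,0.1,0,0,-4,0,0,0,0.1]
}}

```text
time_s: 37.75
position: [541.2, 277.9, 63.3]
tool_rot: [-0.207, 1.554, 0.211]
contact_force: [5.8, -2.1, 4.3]
grip_width: 19.8
```

Run:
```python
from h import *
o=get_obs();q=pose('jig');i=R.from_euler('z',-q[2]);print(o['grip_width'],i.apply(o['contact_force']),i.apply(o['position']-[q[0],q[1],0]))
```

```text
19.773270593224915 [ 5.01207601 -3.48905965  4.2526031 ] [23.70073707  0.73692556 63.31794122]
```

The rail travelled 40.0 mm and ran into its stop, so it's closed. I'll release, rise and head for the columns, testing the tilt range on the way.

{"op": "arm_command", "data": {
  "plan": [0,0,1,0,0,0,0.4,0,0,1,0,0,0,0.4,0,0,1,0,0,0,0.5,-60,0,1,0,0,0,0.6,-120,0,1,0.1,0,0,0.8]
}}

```text
time_s: 38.38
position: [538.0, 277.2, 182.0]
tool_rot: [-0.128, 1.57, 0.13]
contact_force: [1.8, -0.1, 0.0]
grip_width: 59.5
```

Run:
```python
from h import *
im=camera('top').astype(int); m=(im[...,0]>140)&(im[...,1]<70)&(im[...,2]<70);c=np.argwhere(m[200:290,150:260]).mean(0)[::-1]+[150,200];print(c,m[200:290,150:260].sum())
q=pose('jig');k=unp('top',[c],85)[0];print(R.from_euler('z',-q[2]).apply(k-[q[0],q[1],0]))
r=down(pose('c1')[2]+np.pi/2)
show((wpt('c1',(160,0,180)),r))
```

```text
[nan nan] 0
[nan nan nan]
[ 396.5 -388.   180. ] (array([   6. , -635.6, -250.3]), array([ 2.295e+00,  1.000e-03, -1.400e-02]))<stdin>:2: RuntimeWarning: Mean of empty slice.
  ret = um.true_divide(
```

{"op": "arm_command", "data": {
  "plan": [0,-54,-21,0.18,0,0,1,0,-108,-43,0.36,0,0,1,0,-162,-64,0.54,0,0,1,0,-216,-85,0.72,0,0,1,0,-270,-106,0.9,0,0,1]
}}

```text
time_s: 39.05
position: [478.5, -7.7, 181.1]
tool_rot: [0.579, 1.493, -0.577]
contact_force: [1.0, -0.2, -0.2]
grip_width: 87.6
```

Run:
```python
from h import *
r=down(pose('c1')[2]+np.pi/2)
show((wpt('c1',(160,0,180)),r))
```

```text
[ 396.5 -388.   180. ] (array([   0.4, -336.3,  195.5]), array([ 1.397, -0.002, -0.   ]))
```

{"op": "arm_command", "data": {
  "plan": [0,-50,29,0.18,0,0,1,0,-100,58,0.36,0,0,1,0,-150,87,0.54,0,0,1,0,-200,116,0.72,0,0,1,0,-250,145,0.9,0,0,1]
}}

```text
time_s: 39.67
position: [418.8, -290.5, 180.6]
tool_rot: [1.261, 1.178, -1.259]
contact_force: [1.3, -0.1, -0.4]
grip_width: 87.9
```

Run:
```python
from h import *
r=down(pose('c1')[2]+np.pi/2)
show((wpt('c1',(160,0,180)),r));print(get_obs()['joint_pos'])
```

```text
[ 396.5 -388.   180. ] (array([  0.4, -15.5,  98.8]), array([ 0.496, -0.002,  0.001]))
[-0.74328578  0.2758021   1.7536275   0.00178242  1.11369097 -0.67528124]
```

{"op": "arm_command", "data": {
  "plan": [0,-8,40,0.17,0,0,1,0,-15,80,0.34,0,0,1,0,-15.5,99,0.496,0,0,1,0,-15.5,99,0.496,0,0,1]
}}

```text
time_s: 40.17
position: [397.6, -387.8, 180.2]
tool_rot: [1.609, 0.893, -1.608]
contact_force: [-0.0, -0.6, -0.1]
grip_width: 88.1
```

{"op": "arm_command", "data": {
  "plan": [0,0,0,0,0.17,0,1,0,0,0,0,0.34,0,1,0,0,0,0,0.5,0,1,0,0,0,0,0.5,0,1]
}}

```text
time_s: 40.67
position: [396.7, -387.2, 179.1]
tool_rot: [2.055, 1.14, -1.216]
contact_force: [-0.1, -0.3, -1.0]
grip_width: 88.3
```

Run:
```python
from h import *
o=get_obs();print(o['joint_pos'].round(2));print(R.from_rotvec(o['tool_rot']).as_matrix().round(2))
r=down(pose('c1')[2]+np.pi/2)
print((r.inv()*R.from_rotvec(o['tool_rot'])).as_rotvec().round(3))
save('top','cols2.png',(345,180,545,330),4)
```

```text
[-1.18  0.48  1.56  0.41  1.43 -0.74]
[[ 0.25  0.85 -0.47]
 [ 0.41 -0.53 -0.74]
 [-0.88 -0.   -0.48]]
[-0.005  0.503 -0.004]
```

The +0.5 rad tilt is reachable. My plan is a rigid grip on the cap with the tool tilted +0.9, then a turn of -π/2 about the foot's lower edge. The foot never leaves the board by more than about 3 cm, as rolling over its edge requires. Working out the numbers.

```bash
cat >> h.py <<'E'
def colrot(k,th):
    return down(pose(k)[2]+np.pi/2)*R.from_rotvec([0,th,0])
def arc(k,d,n=5):
    # rigid turn about lower foot edge from current measured pose
    o=get_obs();Rc=R.from_rotvec(o['tool_rot']);p=wpt(k,(0,0,12.));yax=Rc.as_matrix()[:,1]
    v=np.array(o['position'])-p; v=Rc.inv().apply(v-yax*(v@yax))
    for i in range(1,n+1):
        q=R.from_rotvec([0,-d*i,0]); print((q.apply(v)-v).round(1),round(-d*i,3))
E
python3 - <<'E'
from h import *
r=colrot('c1',.9); show((wpt('c1',(150.6,0,110)),r),(wpt('c1',(150.6,0,27.5)),r))
E
```

```text
[ 401.5 -380.1  110. ] (array([64.7,  0.4, 26.8]), array([0.003, 0.399, 0.006]))
[ 401.5 -380.1   27.5] (array([137.1,   0.6,  66.5]), array([0.003, 0.399, 0.006]))
```

{"op": "arm_command", "data": {
  "plan": [20,0,9,0,0.15,0,1,40,0,18,0,0.3,0,1,64,0,27,0,0.4,0,1,64,0,27,0,0.4,0,1,64,0,27,0,0.4,0,1]
}}

```text
time_s: 41.35
position: [402.5, -380.0, 112.9]
tool_rot: [2.358, 1.31, -0.824]
contact_force: [-0.2, -0.1, 0.3]
grip_width: 87.8
```

Run:
```python
from h import *
print(get_obs()['joint_pos'].round(2))
r=colrot('c1',.9); show((wpt('c1',(150.6,0,50)),r),(wpt('c1',(150.6,0,27.5)),r))
```

```text
[-1.3   0.75  1.52  0.61  1.58 -0.97]
[ 401.5 -380.1   50. ] (array([38.7, -0.8, 49.6]), array([0.005, 0.001, 0.007]))
[ 401.5 -380.1   27.5] (array([52.7, -0.8, 67.2]), array([0.005, 0.001, 0.007]))
```

{"op": "arm_command", "data": {
  "plan": [20,-0.5,25,0,0,0,1,39,-0.5,49,0,0,0.005,1,46,-0.5,58,0,0,0.005,1,52,-0.5,66,0,0,0.005,1,52,-0.5,66,0,0,0.005,1]
}}

```text
time_s: 41.98
position: [401.3, -380.8, 28.1]
tool_rot: [2.363, 1.302, -0.821]
contact_force: [-1.0, -0.6, 0.1]
grip_width: 87.9
```

{"op": "arm_command", "data": {
  "plan": [0,0,0,0,0,0,0.4,0,0,0,0,0,0,0.4,0,0,0,0,0,0,0.4,0,0,0,0,0,0,0.4,0,0,0,0,0,0,0.4],
  "force": 25
}}

```text
time_s: 42.6
position: [400.9, -380.6, 27.6]
tool_rot: [2.364, 1.303, -0.821]
contact_force: [-0.5, -0.4, 1.0]
grip_width: 45.6
```

Run:
```python
from h import *
o=get_obs();print(o['grip_width'],o['contact_force']);q=pose('c1');print(R.from_euler('z',-q[2]).apply(o['position']-[q[0],q[1],0]))
arc('c1',.15)
save('side','c1.png',(200,260,420,420),3.6)
```

```text
45.62427137263781 [-0.46199212 -0.44611182  0.99946184]
[151.41017886  -0.22686355  27.57358363]
[-10.8   0.  -20.1] -0.15
[-18.4  -0.  -41.6] -0.3
[-22.8   0.  -64. ] -0.45
[-23.7   0.  -86.8] -0.6
[ -21.3    0.  -109.5] -0.75
```

View pics/c1.png

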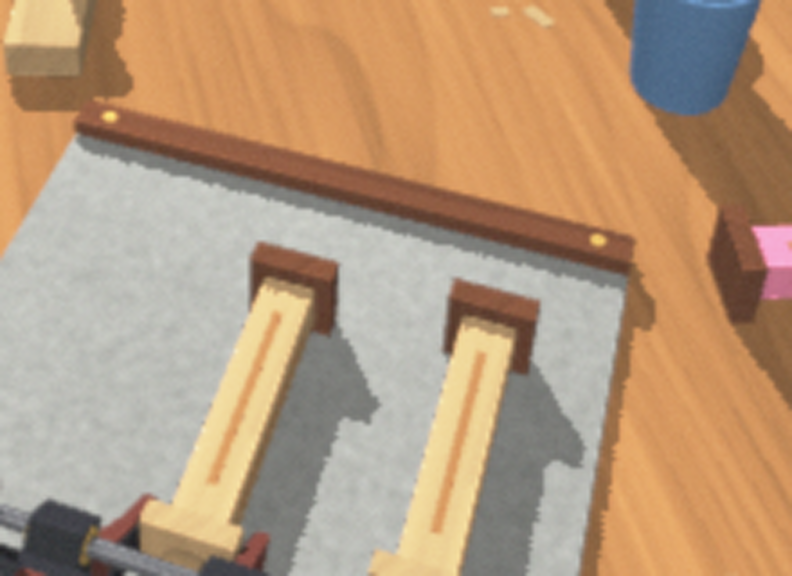

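The jaws hold the left column at its cap (crop (190,530)), and its foot is at (295,285). Tip up in steps, starting with a 2 mm lift.

{"op": "arm_command", "data": {
  "plan": [-12,0,-21.7,0,-0.15,0,0.4,-19.6,0,-43.2,0,-0.3,0,0.4,-24,0,-65.6,0,-0.45,0,0.4,-24.9,0,-88.4,0,-0.6,0,0.4,-24.9,0,-88.4,0,-0.6,0,0.4]
}}

```text
time_s: 43.28
position: [421.6, -348.6, 114.7]
tool_rot: [1.88, 1.038, -1.382]
contact_force: [-0.5, -0.5, -1.6]
grip_width: 45.8
```

Run:
```python
from h import *
o=get_obs();print(o['grip_width'],o['contact_force'],o['wrist_torque'],o['joint_pos'].round(2));q=pose('c1');print(R.from_euler('z',-q[2]).apply(o['position']-[q[0],q[1],0]),(colrot('c1',0).inv()*R.from_rotvec(o['tool_rot'])).as_rotvec())
arc('c1',.15)
```

```text
45.7779196202508 [-0.52975681 -0.49339899 -1.56130624] [-0.3311102   0.27082544  0.02541551] [-1.01  0.46  1.71  0.3   1.12 -0.6 ]
[1.13299722e+02 5.43534031e-02 1.14745818e+02] [-0.00797163  0.2997417   0.00461017]
[-10.2  -0.  -20.5] -0.15
[-17.1   0.  -42.4] -0.3
[-20.8   0.  -65. ] -0.45
[-21.    0.  -87.9] -0.6
[ -17.8    0.  -110.6] -0.75
```

{"op": "arm_command", "data": {
  "plan": [-10.2,0,-20.5,0,-0.15,0,0.4,-17.1,0,-42.4,0,-0.3,0,0.4,-20.8,0,-65,0,-0.45,0,0.4,-21,0,-87.9,0,-0.6,0,0.4,-21,0,-87.9,0,-0.6,0,0.4]
}}

```text
time_s: 43.9
position: [462.4, -281.7, 156.6]
tool_rot: [1.319, 0.735, -1.788]
contact_force: [-0.6, -0.4, -2.4]
grip_width: 45.7
```

Run:
```python
from h import *
o=get_obs();print(o['grip_width'],o['contact_force'],o['wrist_torque'],o['joint_pos'].round(2));q=pose('c1');print(R.from_euler('z',-q[2]).apply(o['position']-[q[0],q[1],0]),(colrot('c1',0).inv()*R.from_rotvec(o['tool_rot'])).as_rotvec())
arc('c1',.13)
```

```text
45.73989341415087 [-0.58256047 -0.3765059  -2.37910934] [ 0.10408813 -0.00840407  0.0408442 ] [-0.47  0.38  1.7  -0.33  1.11  0.25]
[ 34.92763186  -1.24404644 156.6203297 ] [-0.00836927 -0.29818249 -0.00113577]
[ -8.8   0.  -17.2] -0.13
[-15.2   0.  -35.5] -0.26
[-19.2   0.  -54.4] -0.39
[-20.8   0.  -73.6] -0.52
[-19.8   0.  -92.9] -0.65
```

{"op": "arm_command", "data": {
  "plan": [-8.4,0,-16.4,0,-0.124,0,0.4,-14.6,0,-33.8,0,-0.248,0,0.4,-18.7,0,-51.8,0,-0.372,0,0.4,-18.7,0,-51.8,0,-0.372,0,0.4,-18.7,0,-51.8,0,-0.372,0,0.4]
}}

```text
time_s: 44.52
position: [489.7, -239.8, 159.8]
tool_rot: [0.949, 0.525, -1.966]
contact_force: [1.5, 0.9, 1.9]
grip_width: 46.1
```

Run:
```python
from h import *
o=get_obs();print(o['grip_width'],o['contact_force'],o['wrist_torque'],o['joint_pos'].round(2));q=pose('c1');print(R.from_euler('z',-q[2]).apply(o['position']-[q[0],q[1],0]),(colrot('c1',0).inv()*R.from_rotvec(o['tool_rot'])).as_rotvec())
save('side','c2.png',(200,200,420,360),3.6)
```

```text
46.123147650661934 [1.51420505 0.91150113 1.93053687] [ 0.31391736 -0.15686779  0.03735789] [-0.18  0.54  1.61 -0.63  1.34  0.65]
[-15.10812264  -0.61065036 159.84954265] [-0.00078007 -0.67021429 -0.00223529]
```

View pics/c2.png

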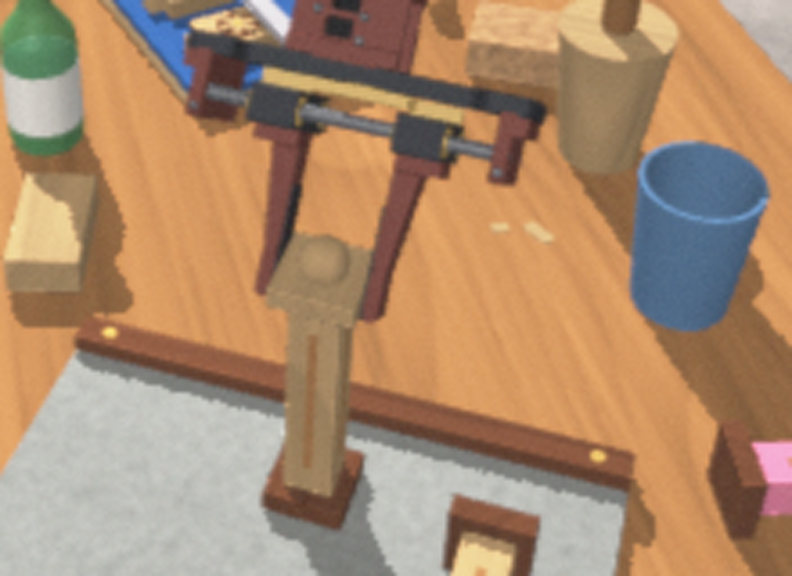

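The column is upright in the grip (ball at crop (325,258), foot at (312,490)), about 30 mm from the cleat. Slide it towards the cleat with a 1.5 mm lift.

{"op": "arm_command", "data": {
  "plan": [-1.2,0,0.9,0,0,0,0.4,-7.4,0,-6.9,0,0,0,0.4,-13.6,0,-14.8,0,0,0,0.4,-18,0,-20.3,0,0,0,0.4,-18,0,-20.3,0,0,0,0.4]
}}

```text
time_s: 45.2
position: [505.5, -214.8, 162.5]
tool_rot: [0.949, 0.521, -1.961]
contact_force: [0.0, 0.6, -1.6]
grip_width: 46.0
```

{"op": "arm_command", "data": {
  "plan": [-0.6,0,-0.8,0,0,0,0.4,-1.2,0,-1.6,0,0,0,0.4,-1.2,0,-1.6,0,0,0,0.4]
}}

```text
time_s: 45.58
position: [505.9, -213.9, 162.5]
tool_rot: [0.949, 0.521, -1.962]
contact_force: [-0.4, 0.0, -0.9]
grip_width: 45.5
```

{"op": "arm_command", "data": {
  "plan": [-0.6,0,-0.8,0,0,0,0.4,-1.2,0,-1.6,0,0,0,0.4,-1.2,0,-1.6,0,0,0,0.4]
}}

```text
time_s: 45.95
position: [506.8, -212.4, 162.7]
tool_rot: [0.948, 0.521, -1.963]
contact_force: [-0.5, -1.4, -0.4]
grip_width: 45.6
```

Run:
```python
from h import *
o=get_obs();q=pose('c1');i=R.from_euler('z',-q[2]);print(o['grip_width'],i.apply(o['contact_force']),o['wrist_torque']);print(i.apply(o['position']-[q[0],q[1],0]))
```

```text
45.60517959450215 [ 1.43594339  0.29022679 -0.38156884] [-0.25429083  0.20078587  0.11255346]
[-47.38952881  -0.84370021 162.66948759]
```

{"op": "arm_command", "data": {
  "plan": [1,0,-0.8,0,0,0,0.4,2,0,-1.6,0,0,0,0.4,2,0,-1.6,0,0,0,0.4]
}}

```text
time_s: 46.32
position: [506.9, -212.2, 160.0]
tool_rot: [0.949, 0.521, -1.962]
contact_force: [-2.1, -2.6, 0.6]
grip_width: 45.7
```

Run:
```python
from h import *
o=get_obs();q=pose('c1');i=R.from_euler('z',-q[2]);print(o['grip_width'],i.apply(o['contact_force']),o['wrist_torque']);print(i.apply(o['position']-[q[0],q[1],0]))
```

```text
45.669080078371266 [ 3.35540227 -0.38017516  0.56338723] [-0.42551202  0.2982618   0.05166427]
[-47.572132    -0.8508391  160.00416094]
```

{"op": "arm_command", "data": {
  "plan": [0,0,0,0,0,0,0.58,0,0,0,0,0,0,0.7,0,0,0,0,0,0,0.8,0,0,0,0,0,0,1,0,0,0,0,0,0,1]
}}

```text
time_s: 46.95
position: [507.1, -212.1, 159.9]
tool_rot: [0.95, 0.521, -1.962]
contact_force: [-0.0, 0.4, 0.3]
grip_width: 86.0
```

{"op": "arm_command", "data": {
  "plan": [-30,0,0,0,0,0,1,-80,0,0,0,0,0,1,-110,0,0,0,0,0,1,-110,0,0,0,0,0,1]
}}

```text
time_s: 47.45
position: [545.2, -153.5, 247.5]
tool_rot: [0.953, 0.519, -1.958]
contact_force: [0.4, 0.1, 0.5]
grip_width: 87.9
```

Run:
```python
from h import *
r=colrot('c0',.9); show((wpt('c0',(150.6,0,260)),r))
save('side','c3.png',(200,200,420,360),3.6)
```

```text
[ 495.1 -426.7  260. ] (array([150.5, 103. , 209.8]), array([-0.009,  1.568, -0.008]))
```

View pics/c3.png

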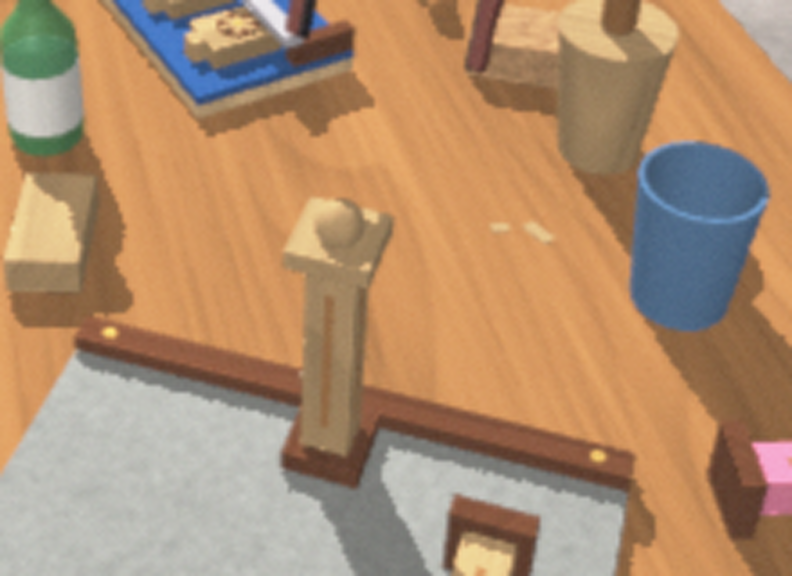

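Column 1 stands flat against the cleat (ball at crop (340,225), foot corner at (360,480)). Next is column 0, the same way.

{"op": "arm_command", "data": {
  "plan": [-15,10,12,0,0.15,0,1,-31,30,25,0,0.3,0,1,-31,55,25,0,0.45,0,1,-31,80,25,0,0.6,0,1,-31,103,25,0,0.75,0,1]
}}

```text
time_s: 48.12
position: [629.7, -210.5, 285.0]
tool_rot: [1.69, 0.929, -1.553]
contact_force: [0.3, 0.2, -1.4]
grip_width: 87.5
```

Run:
```python
from h import *
print(get_obs()['joint_pos'].round(2))
r=colrot('c0',.9); show((wpt('c0',(150.6,0,240)),r))
```

```text
[-0.47  0.4   1.3   0.08  1.44  0.08]
[ 495.1 -426.7  240. ] (array([ 23.5,   1.9, 257.5]), array([-0.01 ,  0.816, -0.007]))
```

{"op": "arm_command", "data": {
  "plan": [5,0,50,0,0.16,0,1,10,0,100,0,0.32,0,1,15,0,150,0,0.48,0,1,20,0,203,0,0.64,0,1,24,2,255,-0.01,0.81,0,1]
}}

```text
time_s: 48.75
position: [495.0, -425.6, 241.1]
tool_rot: [2.354, 1.303, -0.822]
contact_force: [0.3, -0.7, -0.1]
grip_width: 87.5
```

Run:
```python
from h import *
print(get_obs()['joint_pos'].round(2))
r=colrot('c0',.9); show((wpt('c0',(150.6,0,110)),r),(wpt('c0',(150.6,0,60)),r))
```

```text
[-1.2   0.69  1.25  0.7   1.78 -0.7 ]
[ 495.1 -426.7  110. ] (array([ 81.3,  -0.2, 102.9]), array([ 0.002,  0.005, -0.008]))
[ 495.1 -426.7   60. ] (array([112.6,  -0.5, 141.9]), array([ 0.002,  0.005, -0.008]))
```

{"op": "arm_command", "data": {
  "plan": [28,0,36,0,0,0,1,56,0,71,0,0,-0.004,1,84,0,106,0,0,-0.006,1,112,-0.5,141,0,0.004,-0.007,1,112,-0.5,141,0,0.004,-0.007,1]
}}

```text
time_s: 49.38
position: [494.6, -423.0, 57.6]
tool_rot: [2.354, 1.321, -0.828]
contact_force: [-0.6, 0.4, 1.3]
grip_width: 87.7
```

Run:
```python
from h import *
r=colrot('c0',.9); show((wpt('c0',(150.6,0,27.5)),r))
```

```text
[ 495.1 -426.7   27.5] (array([16.5,  2.5, 25.3]), array([-0.004,  0.002,  0.006]))
```

{"op": "arm_command", "data": {
  "plan": [8,1,12,0,0,0,1,15,1.5,24,0,0,0,1,16.5,1.5,25.5,0,0,0,1,16.5,1.5,25.5,0,0,0,0.4,16.5,1.5,25.5,0,0,0,0.4]
}}

```text
time_s: 50.0
position: [496.8, -429.2, 32.2]
tool_rot: [2.346, 1.314, -0.825]
contact_force: [-0.7, 1.4, 1.8]
grip_width: 71.0
```

{"op": "arm_command", "data": {
  "plan": [0,0,0,0,0,0,0.4,0,0,0,0,0,0,0.4,0,0,0,0,0,0,0.4,0,0,0,0,0,0,0.4,0,0,0,0,0,0,0.4],
  "force": 25
}}

```text
time_s: 50.62
position: [496.8, -429.2, 32.2]
tool_rot: [2.346, 1.315, -0.824]
contact_force: [-0.9, 3.5, 5.6]
grip_width: 45.8
```

Run:
```python
from h import *
o=get_obs();print(o['grip_width'],o['contact_force']);q=pose('c0');print(R.from_euler('z',-q[2]).apply(o['position']-[q[0],q[1],0]),(colrot('c0',0).inv()*R.from_rotvec(o['tool_rot'])).as_rotvec())
arc('c0',.15)
```

```text
45.78260766142579 [-0.89095994  3.54499719  5.60946616]
[151.86517931   2.76501458  32.16504847] [-5.12946694e-03  8.93679874e-01  3.07078999e-04]
[-10.4   0.  -20.5] -0.15
[-17.6  -0.  -42.3] -0.3
[-21.5   0.  -64.9] -0.45
[-22.    0.  -87.8] -0.6
[ -19.     0.  -110.6] -0.75
```

{"op": "arm_command", "data": {
  "plan": [-11.5,0,-22,0,-0.15,0,0.4,-18.8,0,-43.8,0,-0.3,0,0.4,-22.7,0,-66.4,0,-0.45,0,0.4,-23.2,0,-89.3,0,-0.6,0,0.4,-23.2,0,-89.3,0,-0.6,0,0.4]
}}

```text
time_s: 51.25
position: [519.2, -395.3, 118.8]
tool_rot: [1.861, 1.042, -1.38]
contact_force: [-0.6, -0.0, -3.0]
grip_width: 46.3
```

Run:
```python
from h import *
o=get_obs();print(o['grip_width'],o['contact_force'],o['wrist_torque'],o['joint_pos'].round(2));q=pose('c0');print(R.from_euler('z',-q[2]).apply(o['position']-[q[0],q[1],0]),(colrot('c0',0).inv()*R.from_rotvec(o['tool_rot'])).as_rotvec())
arc('c0',.15)
```

```text
46.25094683237572 [-0.57237736 -0.02600741 -3.00391032] [-0.32847702  0.29552006  0.00372349] [-0.92  0.57  1.47  0.29  1.22 -0.49]
[111.22770696   4.09863804 118.84272372] [-0.00973596  0.29084695  0.00650285]
[ -9.8   0.  -20.9] -0.15
[-16.5  -0.  -43.1] -0.3
[-19.7   0.  -65.9] -0.45
[-19.4   0.  -89.1] -0.6
[ -15.8    0.  -111.9] -0.75
```

{"op": "arm_command", "data": {
  "plan": [-9.8,0,-20.9,0,-0.15,0,0.4,-16.5,0,-43.1,0,-0.3,0,0.4,-19.7,0,-65.9,0,-0.45,0,0.4,-19.4,0,-89.1,0,-0.6,0,0.4,-19.4,0,-89.1,0,-0.6,0,0.4]
}}

```text
time_s: 51.88
position: [560.0, -325.6, 158.4]
tool_rot: [1.305, 0.736, -1.78]
contact_force: [0.1, 1.1, 0.6]
grip_width: 45.7
```

Run:
```python
from h import *
o=get_obs();print(o['grip_width'],o['contact_force'],o['wrist_torque'],o['joint_pos'].round(2));q=pose('c0');print(R.from_euler('z',-q[2]).apply(o['position']-[q[0],q[1],0]),(colrot('c0',0).inv()*R.from_rotvec(o['tool_rot'])).as_rotvec())
arc('c0',.122,3)
```

```text
45.69561648859149 [0.05641973 1.08523903 0.64060796] [ 0.31014032 -0.15728099  0.00708437] [-0.46  0.52  1.46 -0.33  1.21  0.21]
[ 30.49379187   2.1846614  158.39464354] [-0.00939535 -0.30572849  0.00154853]
[ -7.9   0.  -16.4] -0.122
[-13.8   0.  -33.7] -0.244
[-17.5   0.  -51.5] -0.366
```

{"op": "arm_command", "data": {
  "plan": [-9.3,0,-16,0,-0.122,0,0.4,-15.2,0,-33.3,0,-0.244,0,0.4,-18.9,0,-51.1,0,-0.37,0,0.4,-18.9,0,-51.1,0,-0.37,0,0.4,-18.9,0,-51.1,0,-0.37,0,0.4]
}}

```text
time_s: 52.5
position: [585.5, -283.4, 161.0]
tool_rot: [0.938, 0.526, -1.954]
contact_force: [-0.2, 0.5, -2.1]
grip_width: 45.6
```

Run:
```python
from h import *
o=get_obs();q=pose('c0');i=R.from_euler('z',-q[2]);print(o['grip_width'],i.apply(o['contact_force']),o['wrist_torque'],o['joint_pos'].round(2));print(i.apply(o['position']-[q[0],q[1],0]),(colrot('c0',0).inv()*R.from_rotvec(o['tool_rot'])).as_rotvec())
im=camera('side');cv2.imwrite('pics/c4.png',cv2.resize(im[200:360,240:440,::-1],None,fx=4,fy=3.7))
```

```text
45.639437196125854 [-0.32710168 -0.44890062 -2.14556628] [ 0.3616697  -0.16502705 -0.02598044] [-0.21  0.66  1.37 -0.64  1.41  0.54]
[-18.77670833   1.79740147 161.01244741] [-2.56037146e-03 -6.75023451e-01 -1.82395827e-04]
```

{"op": "arm_command", "data": {
  "plan": [-4.5,0,-5.7,0,0,0,0.4,-9,0,-11.4,0,0,0,0.4,-13.7,0,-17.2,0,0,0,0.4,-13.7,0,-17.2,0,0,0,0.4,-13.7,0,-17.2,0,0,0,0.4]
}}

```text
time_s: 53.18
position: [597.7, -263.5, 162.7]
tool_rot: [0.937, 0.523, -1.951]
contact_force: [-1.2, -0.7, -1.8]
grip_width: 46.0
```

{"op": "arm_command", "data": {
  "plan": [-0.6,0,-0.8,0,0,0,0.4,-1.2,0,-1.6,0,0,0,0.4,-1.2,0,-1.6,0,0,0,0.4]
}}

```text
time_s: 53.55
position: [598.5, -262.2, 162.8]
tool_rot: [0.937, 0.522, -1.952]
contact_force: [-0.6, -2.1, -0.8]
grip_width: 46.3
```

Run:
```python
from h import *
o=get_obs();q=pose('c0');i=R.from_euler('z',-q[2]);print(o['grip_width'],i.apply(o['contact_force']),o['wrist_torque']);print(i.apply(o['position']-[q[0],q[1],0]))
```

```text
46.27582092100539 [ 2.1320077   0.63605928 -0.81170424] [-0.17461868  0.15951998 -0.01412484]
[-43.67928642   1.62894317 162.7510682 ]
```

Cleat contact (+2 N). Lower until the board carries the weight.

{"op": "arm_command", "data": {
  "plan": [0.8,0,-0.6,0,0,0,0.4,1.6,0,-1.2,0,0,0,0.4,1.6,0,-1.2,0,0,0,0.4]
}}

```text
time_s: 53.92
position: [598.6, -262.3, 161.2]
tool_rot: [0.937, 0.522, -1.952]
contact_force: [-1.6, -1.7, 4.2]
grip_width: 45.8
```

{"op": "arm_command", "data": {
  "plan": [0.8,0,-0.6,0,0,0,0.4,0.8,0,-0.6,0,0,0,0.4]
}}

```text
time_s: 54.18
position: [598.6, -262.4, 161.1]
tool_rot: [0.936, 0.521, -1.952]
contact_force: [-2.4, -0.9, 7.6]
grip_width: 45.6
```

Run:
```python
from h import *
o=get_obs();q=pose('c0');i=R.from_euler('z',-q[2]);print(o['grip_width'],i.apply(o['contact_force']),o['wrist_torque']);print(i.apply(o['position']-[q[0],q[1],0]))
```

```text
45.61920512488781 [ 2.06884187 -1.57536993  7.63084903] [-0.65130195  0.99190356 -0.14306008]
[-43.50391459   1.88777384 161.13959295]
```

{"op": "arm_command", "data": {
  "plan": [-0.8,0,0.6,0,0,0,0.4,-0.8,0,0.6,0,0,0,0.58,-0.8,0,0.6,0,0,0,0.7,-0.8,0,0.6,0,0,0,0.9,-0.8,0,0.6,0,0,0,1]
}}

```text
time_s: 54.8
position: [598.8, -261.8, 160.4]
tool_rot: [0.937, 0.523, -1.952]
contact_force: [0.3, -0.1, 0.2]
grip_width: 77.6
```

{"op": "arm_command", "data": {
  "plan": [-1,0,0,0,0,0,1,-30,0,0,0,0,0,1,-80,0,0,0,0,0,1,-130,0,0,0,0,0,1,-130,0,0,0,0,0,1]
}}

```text
time_s: 55.42
position: [644.0, -190.9, 265.3]
tool_rot: [0.943, 0.519, -1.946]
contact_force: [-0.0, 0.4, -0.4]
grip_width: 87.9
```

Run:
```python
from h import *
o=get_obs();print(o['position'],o['contact_force'])
a=camera('side')
cv2.imwrite('pics/final.png',cv2.resize(a[110:410,150:550,::-1],None,fx=2,fy=2,interpolation=cv2.INTER_CUBIC))
b=pose('board')
for n,yy in(('c0',103.6),('c1',1.3)):
    for X,z in((23,197),(23,174),(0,12),(46,12)):
        w=R.from_euler('z',b[2]).apply([X-135,yy,z])+[b[0],b[1],0];print(n,X,z,((proj('side',w)[0]-[150,110])*2).round(0))
```

```text
[ 643.97249964 -190.89375597  265.33830476] [-0.04301233  0.38034697 -0.42921991]
c0 23 197 [400. 315.]
c0 23 174 [397. 334.]
c0 0 12 [384. 434.]
c0 46 12 [376. 469.]
c1 23 197 [289. 291.]
c1 23 174 [288. 310.]
c1 0 12 [289. 410.]
c1 46 12 [277. 443.]
```

View pics/final.png

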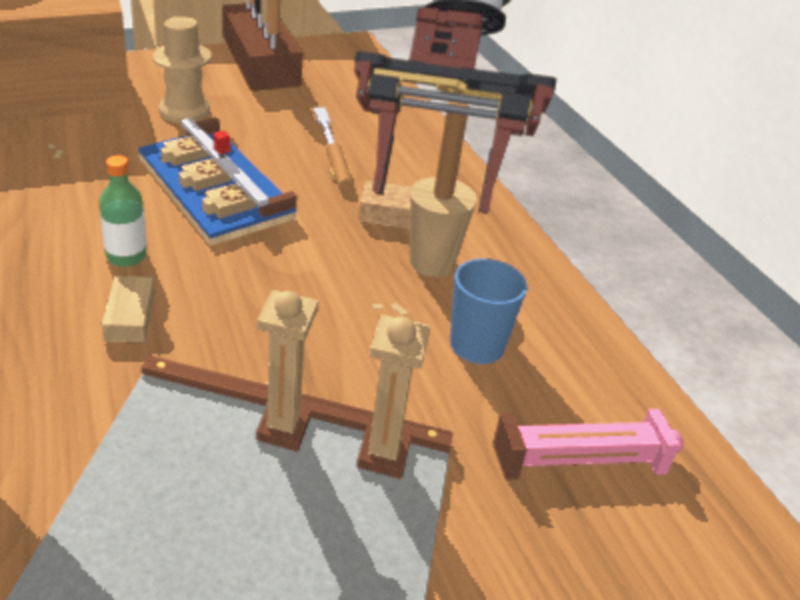

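Both columns stand upright: the balls are at (400,318) and (289,292), against predicted upright tops of (400,315) and (289,291). The feet are on the cleat, the tiles are seated and the rail is over them. One numeric check of the rail, then hand in.

Run:
```python
from h import *
q=pose('jig')
im=camera('top').astype(int); m=(im[...,0]>130)&(im[...,1]<80)&(im[...,2]<80); m[:, :150]=0;m[:,270:]=0;m[:200]=0;m[300:]=0
c=np.argwhere(m).mean(0)[::-1] if m.sum() else None;print(m.sum(),c)
if c is not None:
    k=unp('top',[c],86)[0];print(R.from_euler('z',-q[2]).apply(k-[q[0],q[1],0]))
im=camera('side').astype(int); m=(im[...,0]>130)&(im[...,1]<60)&(im[...,2]<60); m[:150]=0;m[250:]=0;m[:,:230]=0;m[:,300:]=0
print('side knob px',np.argwhere(m).mean(0)[::-1] if m.sum() else 0,[(x,proj('side',wpt('jig',(x,0,76)))[0].round(1)) for x in(24,28,34)])
```

```text
61 [209.1147541  239.50819672]
[22.50015075 -0.93231753 86.        ]
side knob px [260.90566038 181.58490566] [(24, array([260.4, 180.2])), (28, array([261.6, 179.9])), (34, array([263.4, 179.4]))]
```

```bash
python3 -c "
from station import *
print(sign_off())"
```

```text
the job is handed in; nothing more can be done
None
```

The job is handed in at about 56 s of robot time. All three tiles are seated with the rail closed over them, and both columns found on the board are standing at the cleat. `sign_off` gives no verdict.

**What I did**
- **Rail:** I slid it open to its stop by the red knob and closed it again at the end.
- **Tiles:** All three went into separate pockets, rosette up and tongue in the notch.
- **Columns:** I tipped each one up about its foot edge, keeping the foot within a few mm of the board, and slid it against the cleat. The pink look-alike and the bystanders were never gripped.

**Last checks**
- **Rail:** The knob travelled 40 mm between the open and closed readings.
- **Columns:** The ball tops are within about 3 px of where upright columns at the cleat should be, and each foot touched the cleat with about 2–3 N.
- **Gripper:** It was clear of everything at hand-in.

**What went wrong or was not checked**
- **Third tile:** It first sat with its tongue end about 8 mm high. Pressing on it reached 67 N at the tool without moving it, so I re-gripped it and shifted it 3–4 mm. It then lay flat, with no finger contact at 39 mm.
- **Column 0:** The grip settled about 5 mm high, with roughly 6 N of contact, and ended about 3 mm off the expected height before I set it down. It still stands upright.
- **Tiles after closing:** I only looked at them in the side view and did not measure them again.

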